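Lift the drained dipping basket off its barbed hook and stand it in the beaker

TASK

The small white dipping basket, with two stir bars in it, has drained on the barbed hook of the bench stand. Take it by its grip, raise it, tilt it and ease it out over the barb by feel, gently, never forcing it against the hook and without losing the stir bars; then set it down softly and upright on the floor of the empty glass beaker and let go, leaving the beaker and the dropper bottle standing.

Things in the scene. Friction and masses are not known exactly. Their poses are not given: they have to be found in the camera images.
- stand: Low retort stand, fixed to the bench: grey base 150 x 96 x 10 mm, steel post 11 mm thick and 208 mm high, clamp block 26 x 40 x 22 mm round the hook rod. Origin: underside of the base, straight below the hook rod and level with the post, which stands 16 mm to -y of it. x is the way the hook points, z up.
- hook_root (a point): Point on the axis of the hook rod in the clamp block, 190 mm above the stand's origin. From here the level, rigid steel rod, 6 mm thick, runs along the stand's +x to a bend 75 to 115 mm away: the reach is set by hand, differs each time and is not measured; feel for it. Axes as the stand's.
- hook_plane (a point): Point on the rod's axis 70 mm along x from hook_root; the hook lies in the stand's x-z plane. At the bend the rod turns up 38 degrees and runs on 17 mm to its round end; from there a barb, 3 mm thick, points back: its tip's centre is 4.4 mm out from the bend and 11.1 mm above the level rod's axis. Out there the eye goes over the rod and barb only if tilted to about 35 degrees, outer mouth up.
- basket: White plastic dipping basket, 60 to 100 g, 158 mm high, rigid. Origin: centre of the underside; z up to the handle, x through the eye, as the stand's x at the start. Slotted cup 38 mm wide, 36 mm high, floor 3 mm thick; two bail arms rise to the handle with eye and grip. It hangs on the level rod 40 to 50 mm from hook_root, the top of its eye resting on the rod.
- eye (a point): Centre of the basket's eye, 106 mm above its underside: an opening 14 mm wide (y) and 14 mm high (z), through a block 12 mm thick (x) and 28 mm wide (y). The block goes on 15 mm above the opening up to the grip, and 10 mm below it. With the basket hung this point lies 4 mm below the rod's axis, so the eye can rise 8 mm before its lower edge meets the rod. Axes as the basket's.
- grip (a point): A point in the basket's grip, 142 mm above its underside and 36 mm above the eye's centre. The grip, 20 mm (x) by 28 mm (y), fills z = 128 to 158 mm of the basket; taken across y the fingers are beside the hook, not over it. Axes as the basket's.
- rinse_beaker: Clear glass beaker, empty, loose, 60 g, 54 mm wide at the rim, 68 mm high, 42 mm clear width inside at the bottom, floor 2 mm thick. Origin: centre of the underside, z up.
- stir_bar_a: White stir bar 25 x 8 x 8 mm, loose on the floor of the basket. Origin: middle of its underside.
- stir_bar_b: Second white stir bar 25 x 8 x 8 mm, loose beside the first on the floor of the basket. Origin: middle of its underside.
- dropper_bottle: Bystander: brown dropper bottle with a black bulb, 36 mm wide, 103 mm high, loose. Origin: centre of the underside, z up.
Things that resemble listed ones, but are neither listed nor needed, are in the scene too. What is shaped like the basket but blue or green is not meant.

How it is judged:
By the outcome, as a careful person would: the job done as asked, in the order asked, and still so for the second after the job is handed in, with the robot touching nothing.
It also fails if it takes over 72 s, if anything falls off the work surface, if the arm or the gripper's body presses on something with over 40 N, if the wrist force passes 120 N, or if a joint passes its speed limit or range.

ROBOT

A 6-joint arm with a two-finger parallel gripper is mounted at the origin on a cart in front of the work surface, level with it; the furniture and walls round the work are solid. World frame = base frame: x ahead of the robot, y to its left, z up, the work surface at z = 0. Lengths are in m, angles in degrees, forces in N, time in s.
With the tool pointing down it reaches from about 0.35 to 0.875 m from the base axis. Payload 4.2 kg.
Tool frame: the origin (TCP) lies midway between the tips of the shut fingers; the grasp point (between the pads) lies 19 mm behind it; z points along the fingers, x is the direction in which the jaws open and shut, and the axes are right-handed (so a half turn about z gives the same grasp; the last joint's range is limited). The gripper opens to 85 mm and grips with 20 to 120 N. Pads are 22 mm wide; open, the fingers measure 114 mm over their backs; the gripper's body (76 mm by 85 mm) begins 54 mm behind the grasp point. The pads swing forward as they close: fully open they stand 13 mm farther back than shut.
Start: joints at [90.676, 22.042, 0.453, 0, -68.411, -14.817], TCP at [0.153, 0.606, 0.231] pointing down, gripper open.
Joint ranges: [-179.83, 179.83], [-69.29, 118.12], [-61.27, 80.66], [-181.25, 117.63], [-171.15, -9.14], [-177.46, 177.46]. Speed limits (degrees/s): [159.86, 159.86, 180, 180, 180, 180].

INTERFACE

Orientations are given as a 3x3 rotation matrix whose columns are the frame's x, y, z axes.
In Python, from rig import status, cams, r gives the robot as it stands. The module is installed in compiled form; this text tells all that it offers.
- The arm moves only by the shell command python3 -m inch 'ROWS' [FORCE]. ROWS is a JSON object of lists of equal length, an entry for each row: "delta_pos": the shift along the world's x, y, z normalised to -1 to 1, where 1 is 100 mm, a list of three; "turn": the turn, a rotation vector about the world's x, y, z normalised to -1 to 1, where 1 is pi rad, a list of three; "fingers": the opening, from -1 (shut) to 1 (fully open), so that 0 is half open. A call has 1 to 5 rows; each row is the pose to reach, as a shift and turn from the pose commanded when the call began, turning the shorter way round; what a row does not reach only later rows make up. A row lasts 1/12 s, in which the tool goes at most 41.7 mm and 7.16 degrees, less where a joint would pass 70% of its speed; a pose out of reach is approached as far as the arm can. A call with a number of a shift or a turn outside -1 to 1 is refused whole. A call with a gripper value outside its range is refused whole. The fingers move at their own pace and stop on an object; FORCE is the grip in N (left out, the last holds). Time passes only in rows, so rows that repeat a pose let the fingers close. It gives the time, the measured TCP pose, the force and the opening at its end, in the units of the state.
- status.observe(): the state, without advancing time (a new reading comes with each control period).
- cams.camera(name): name is "side" or "top"; returns a dict with "image" (400x640x3 uint8, blue, green, red), "mtx" (3x3 intrinsics, pixels), "rvec" (rotation vector, rad) and "tvec" (3), from world to camera coordinates, as OpenCV has them. Camera axes: x right, y down, z forward; pixel columns grow to the right and rows downward; lengths in m; the calibration is good to about 2 mm. A picture is of the moment at which its call begins. There is no depth.
- r.hand_in(): hands the job in, once; it reports no verdict.
The state is a dict: "time": time; "q": joint angles; "joint_velocities": joint speeds; "joint_efforts": joint torques, N m; "ee_pos": TCP position; "ee_rot": TCP orientation; "contact_force": force on the tool from outside, world axes, zero at the start; "wrist_torque": the same for the moment, N m; "grip_width": finger opening in m.
Only numpy, scipy, OpenCV 4.12 (cv2) and the standard library are available. Lean on these libraries where they do the work, as an engineer would, in place of code of your own. Each camera call takes 0.05 s, during which the arm holds its last target.

## Working session

There is one attempt and no reset: what is moved stays moved. The work goes in short steps, Python scripts to look and compute and a shell command to move; the robot and the scene stay as the last step left them, time stands still between calls to the robot, and variables do not carry over. Pictures are saved under pics/ and viewed, and the job is handed in when it is done.

```bash
mkdir -p pics; ls
python3 - <<'E'
from rig import status, cams
import cv2
for n in("side","top"):
    c=cams.camera(n); cv2.imwrite(f"pics/{n}0.png",c["image"]); print(n,c["mtx"],c["rvec"],c["tvec"])
s=status.observe(); print({k:s[k] for k in s})
E
```

```text
pics
side [[419.77120117   0.         321.84226864]
 [  0.         419.77120117 198.92549295]
 [  0.           0.           1.        ]] [ 1.48093168 -2.34619702  0.66664132] [0.43581977 0.42763218 0.74782942]
top [[436.41157614   0.         321.89056606]
 [  0.         436.41157614 193.85051004]
 [  0.           0.           1.        ]] [ 2.10257205 -2.03577246  0.29067515] [0.20121912 0.59075824 0.85070666]
{'time': 0.1, 'q': array([ 9.06763650e+01,  2.20864535e+01,  3.87756546e-01, -2.36370472e-02,
       -6.84098839e+01, -1.48174104e+01]), 'joint_velocities': array([-0.01910035, -0.15296959,  0.10933851,  0.13201082, -0.08420524,
        0.05621617]), 'joint_efforts': array([-8.20447531e-04, -3.93322134e+01,  1.88927132e+01,  4.19792086e+00,
       -2.62534282e-03,  6.77744314e-07]), 'ee_pos': array([0.15254794, 0.60557141, 0.23033529]), 'ee_rot': array([[-2.44456946e-01, -9.69660080e-01, -3.61203124e-04],
       [-9.69658226e-01,  2.44457186e-01, -1.89945951e-03],
       [ 1.93012876e-03, -1.14092490e-04, -9.99998131e-01]]), 'contact_force': array([-0.52915001, -1.33265103, -0.28188982]), 'wrist_torque': array([-0.06311402,  0.01532211,  0.06007278]), 'grip_width': 0.08507303779732349}
```

View pics/side0.png

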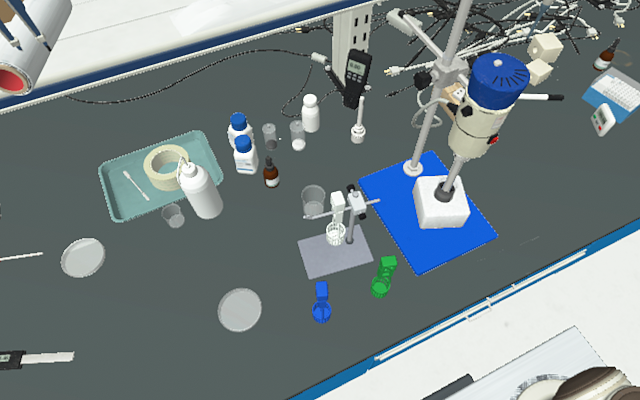

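View pics/top0.png

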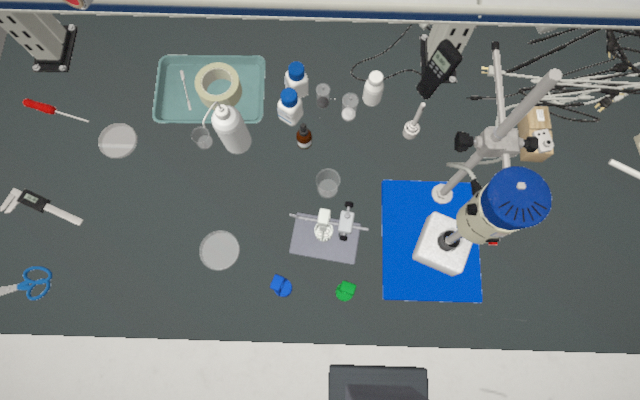

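```bash
cat > h.py <<'E'
import numpy as np, cv2
from rig import status, cams
def cam(n):
    c=cams.camera(n); c['R']=cv2.Rodrigues(np.array(c['rvec'],float))[0]; c['t']=np.array(c['tvec'],float).ravel(); return c
def proj(c,P):
    return cv2.projectPoints(np.array(P,float).reshape(-1,1,3),np.array(c['rvec'],float),np.array(c['tvec'],float),c['mtx'],None)[0].reshape(-1,2)
def ray(c,uv):
    d=c['R'].T@(np.linalg.inv(c['mtx'])@np.array([uv[0],uv[1],1.])); o=-c['R'].T@c['t']; return o,d
def atz(c,uv,z):
    o,d=ray(c,uv); return o+d*(z-o[2])/d[2]
def tri(ca,ua,cb,ub):
    o1,d1=ray(ca,ua);o2,d2=ray(cb,ub);d1/=np.linalg.norm(d1);d2/=np.linalg.norm(d2)
    A=np.stack([d1,-d2],1);s=np.linalg.lstsq(A,o2-o1,rcond=None)[0]
    p,q=o1+s[0]*d1,o2+s[1]*d2; return (p+q)/2,np.linalg.norm(p-q)
def crop(c,x0,y0,w,h,k,f):
    im=cv2.resize(c['image'][y0:y0+h,x0:x0+w],None,fx=k,fy=k,interpolation=cv2.INTER_CUBIC)
    for i in range(0,w,10): cv2.putText(im,str(x0+i),(i*k,10),0,.35,(0,255,255),1); cv2.line(im,(i*k,12),(i*k,18),(0,255,255),1)
    for i in range(0,h,10): cv2.putText(im,str(y0+i),(0,i*k+4),0,.35,(0,255,255),1)
    cv2.imwrite(f,im)
E
python3 - <<'E'
from h import *
s=cam('side');t=cam('top')
print(proj(s,[[0,0,0],[.15,.6,.23]]),proj(t,[[0,0,0],[.15,.6,.23]]))
print('cam pos',-s['R'].T@s['t'],-t['R'].T@t['t'])
crop(s,290,175,110,100,7,'pics/s1.png')
crop(t,270,160,110,100,7,'pics/t1.png')
E
```

```text
[[566.47638164 438.96375464]
 [175.37884703 554.457674  ]] [[425.11575031 496.90883663]
 [ 67.89576469 429.01235092]]
cam pos [0.1646257  0.40802879 0.85934154] [0.3244297  0.21367037 0.98095698]
```

View pics/s1.png

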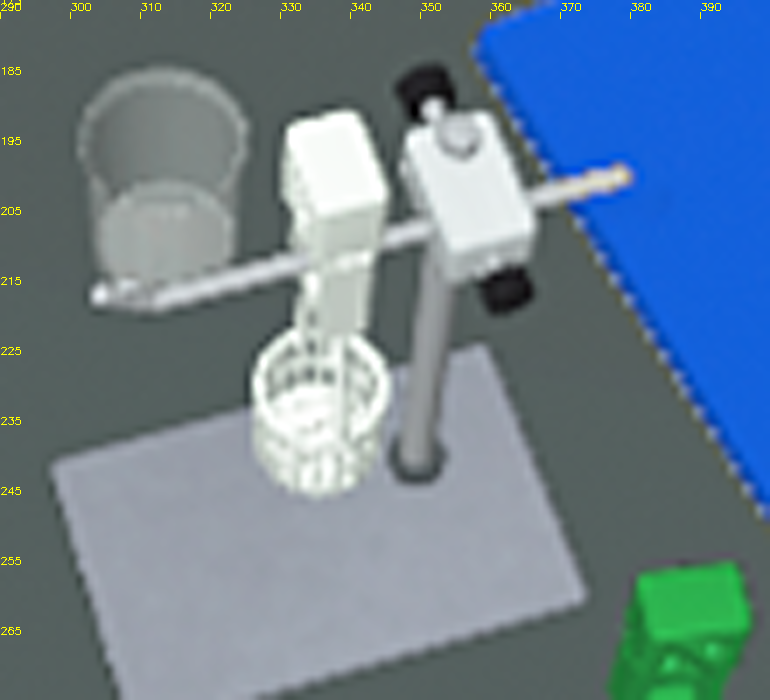

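View pics/t1.png

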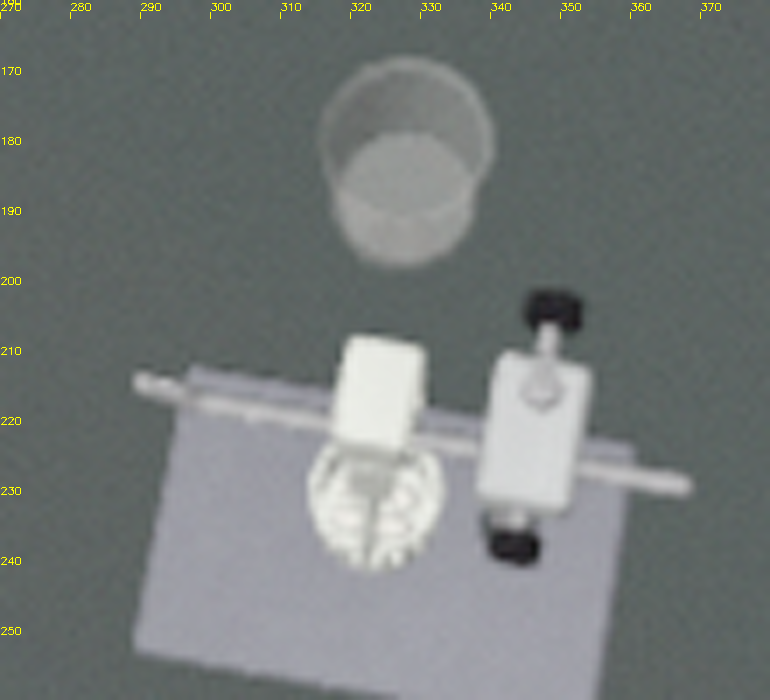

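Run:
```python
from h import *
s=cam('side');t=cam('top')
S=lambda x,y:(290+x/7-.5*0,175+y/7); T=lambda x,y:(270+x/7,160+y/7)
print('grip corners z.238 top:'); 
g=[atz(t,T(*p),.238) for p in[(347,335),(427,345),(412,452),(333,440)]];print(np.round(g,4),np.mean(g,0))
g=[atz(s,S(*p),.238) for p in[(286,128),(352,110),(386,184),(318,216)]];print('side',np.round(g,4),np.mean(g,0))
for n,a,b in[('backend',(630,175),(688,487)),('tipend',(98,296),(140,382)),('bend',(160,298),(185,398)),('clampN',(0,0),(0,0))][:3]:
    print(n,tri(s,S(*a),t,T(*b)),atz(s,S(*a),.19),atz(t,T(*b),.19))
print('rod at clamp',atz(s,S(430,228),.19),atz(t,T(480,450),.19))
print('rod near basket',atz(s,S(290,265),.19),atz(t,T(325,420),.19))
print('clamp top corners z.201', [np.round(atz(t,T(*p),.201),4) for p in [(497,353),(592,368),(570,512),(478,497)]])
print('clamp side', [np.round(atz(s,S(*p),.201),4) for p in [(405,140),(490,112),(533,218),(452,250)]])
print('base top z.01', [np.round(atz(t,T(*p),.01),4) for p in [(193,367),(633,445),(135,652)]])
print('base side', [np.round(atz(s,S(*p),.01),4) for p in [(52,465),(487,345),(586,602)]])
print('beaker bottom', atz(t,T(403,200),.002),atz(s,S(166,235),.002))
print('beaker rim', atz(t,T(407,135),.068),atz(s,S(163,140),.068))
```

```text
grip corners z.238 top:
[[0.5136 0.2223 0.238 ]
 [0.5116 0.2022 0.238 ]
 [0.4842 0.2052 0.238 ]
 [0.4866 0.2249 0.238 ]] [0.4989779  0.21364319 0.238     ]
side [[0.512  0.2219 0.238 ]
 [0.5097 0.2045 0.238 ]
 [0.4866 0.2068 0.238 ]
 [0.4856 0.2261 0.238 ]] [0.49847243 0.21481475 0.238     ]
backend (array([0.48703479, 0.13115678, 0.1891582 ]), np.float64(0.0014999415939801408)) [0.4860398  0.13103693 0.19      ] [0.48743449 0.1317321  0.19      ]
tipend (array([0.50879317, 0.276536  , 0.1990881 ]), np.float64(0.0004728676182384099)) [0.51333935 0.27456959 0.19      ] [0.51111204 0.27743744 0.19      ]
bend (array([0.50379274, 0.26327641, 0.1974971 ]), np.float64(0.0043266298619496595)) [0.50587153 0.26024217 0.19      ] [0.50714349 0.26527217 0.19      ]
rod at clamp [0.49442652 0.18693736 0.19      ] [0.4955997 0.1866979 0.19     ]
rod near basket [0.50021278 0.22531126 0.19      ] [0.50237707 0.2279175  0.19      ]
clamp top corners z.201 [array([0.5194, 0.1832, 0.201 ]), array([0.5161, 0.1581, 0.201 ]), array([0.4776, 0.1634, 0.201 ]), array([0.4808, 0.1873, 0.201 ])]
clamp side [array([0.5158, 0.184 , 0.201 ]), array([0.5139, 0.1595, 0.201 ]), array([0.4802, 0.1649, 0.201 ]), array([0.4807, 0.1885, 0.201 ])]
base top z.01 [array([0.5592, 0.2749, 0.01  ]), array([0.5378, 0.131 , 0.01  ]), array([0.4654, 0.2889, 0.01  ])]
base side [array([0.5572, 0.2773, 0.01  ]), array([0.5358, 0.1312, 0.01  ]), array([0.4427, 0.1463, 0.01  ])]
beaker bottom [0.62083686 0.20787864 0.002     ] [0.62290103 0.20666679 0.002     ]
beaker rim [0.62221741 0.20761845 0.068     ] [0.61972931 0.20827493 0.068     ]
```

```bash
cat > plan.py <<'E'
import numpy as np, heapq
# 2D: origin = bend. eye centre (x,z), tilt th (outer mouth up)
c38,s38=np.cos(np.radians(38)),np.sin(np.radians(38))
E_=np.array([17*c38,17*s38])
segs=[((-60,0),(0,0),3.),((0,0),tuple(E_),3.),(tuple(E_),(4.4,11.1),1.5)]
pts=[];rad=[]
for a,b,r in segs:
    a=np.array(a);b=np.array(b);n=int(np.linalg.norm(b-a)/.5)+1
    for k in np.linspace(0,1,n): pts.append(a+k*(b-a));rad.append(r)
pts=np.array(pts);rad=np.array(rad)
rects=[(-6,6,7,22),(-10,10,22,52),(-6,6,-17,-7)]
def clear(x,z,th):
    t=np.radians(th);d=pts-np.array([x,z])
    u=d[:,0]*np.cos(t)+d[:,1]*np.sin(t); w=-d[:,0]*np.sin(t)+d[:,1]*np.cos(t)
    m=1e9
    for x0,x1,z0,z1 in rects:
        dx=np.maximum(np.maximum(x0-u,u-x1),0);dz=np.maximum(np.maximum(z0-w,w-z1),0)
        o=np.hypot(dx,dz); ins=(o==0)
        o=np.where(ins,-np.minimum(np.minimum(u-x0,x1-u),np.minimum(w-z0,z1-w)),o)
        m=min(m,(o-rad).min())
    return m
E
cat > p.py <<'E'
from plan import *
X=np.arange(-25,36,.75);Z=np.arange(-6,34,.75);T=np.arange(0,48,3.)
C=np.array([[[clear(x,z,t) for t in T] for z in Z] for x in X])
np.save('C.npy',C)
st=(0,int(np.argmin(abs(Z-0))),0)
best={st:C[st]};h=[(-C[st],0,st,None)];par={};done=set()
# lexicographic: maximise min clearance, with path cost penalty
import itertools
# Dijkstra with cost sum 1/clear^3
from math import inf
dist={st:0};h=[(0,st)]
def w(n): 
    c=C[n]; return inf if c<.15 else 1/min(c,4)**3+.02
goal=None
while h:
    d,n=heapq.heappop(h)
    if n in done: continue
    done.add(n)
    if X[n[0]]>33 : goal=n;break
    for dd in itertools.product((-1,0,1),repeat=3):
        m=tuple(np.add(n,dd))
        if min(m)<0 or m[0]>=len(X) or m[1]>=len(Z) or m[2]>=len(T) or m in done: continue
        nd=d+w(m)*(abs(dd[0])+abs(dd[1])+abs(dd[2]))
        if nd<dist.get(m,inf): dist[m]=nd;par[m]=n;heapq.heappush(h,(nd,m))
p=[];n=goal
while n is not None: p.append(n);n=par.get(n)
for n in p[::-1]: print("%.2f %.2f %d  c=%.2f"%(X[n[0]],Z[n[1]],T[n[2]],C[n]))
E
python3 p.py
```

```text
-25.00 0.00 0  c=4.00
-24.25 0.00 0  c=4.00
-23.50 0.00 0  c=4.00
-22.75 0.00 0  c=4.00
-22.00 0.00 0  c=4.00
-21.25 0.00 0  c=4.00
-20.50 0.00 0  c=4.00
-19.75 0.00 0  c=4.00
-19.00 0.00 0  c=4.00
-18.25 0.00 0  c=4.00
-17.50 0.00 0  c=4.00
-16.75 0.00 0  c=4.00
-16.00 0.00 0  c=4.00
-15.25 0.00 0  c=4.00
-14.50 0.00 0  c=4.00
-13.75 0.00 0  c=4.00
-13.00 0.00 0  c=4.00
-12.25 0.00 0  c=4.00
-11.50 0.00 0  c=4.00
-10.75 0.00 0  c=4.00
-10.00 0.00 0  c=4.00
-9.25 0.00 0  c=4.00
-8.50 0.00 0  c=4.00
-8.50 0.00 3  c=3.68
-7.75 0.00 3  c=3.68
-7.00 0.00 3  c=3.60
-7.00 0.00 6  c=3.34
-6.25 0.00 6  c=3.33
-5.50 0.00 6  c=3.14
-4.75 0.00 9  c=2.98
-4.00 0.00 12  c=2.60
-4.00 0.75 12  c=2.43
-3.25 0.75 15  c=2.43
-3.25 0.75 18  c=2.28
-2.50 0.75 18  c=2.26
-2.50 0.75 21  c=2.14
-1.75 0.75 21  c=1.95
-1.75 1.50 24  c=1.92
-1.75 1.50 27  c=1.87
-1.00 1.50 27  c=1.79
-1.00 1.50 30  c=1.57
-0.25 2.25 33  c=1.85
0.50 3.00 36  c=1.84
1.25 3.75 39  c=1.71
2.00 4.50 39  c=1.58
2.75 4.50 39  c=1.41
3.50 5.25 39  c=1.52
4.25 6.00 39  c=1.63
5.00 6.75 39  c=1.66
5.75 7.50 39  c=1.53
6.50 7.50 39  c=1.38
7.25 8.25 39  c=1.49
8.00 9.00 39  c=1.60
8.75 9.75 39  c=1.63
9.50 10.50 39  c=1.52
10.25 10.50 36  c=1.58
11.00 11.25 36  c=1.70
11.75 12.00 36  c=1.57
12.50 12.00 36  c=1.66
13.25 12.75 36  c=1.90
14.00 12.75 36  c=2.32
14.75 12.75 36  c=2.38
15.50 12.75 36  c=2.43
16.25 13.50 36  c=3.15
17.00 13.50 36  c=3.28
17.75 13.50 36  c=3.33
18.50 14.25 36  c=3.95
19.25 15.00 36  c=3.92
20.00 15.00 36  c=4.08
20.75 15.00 36  c=3.86
21.50 15.00 36  c=3.73
22.25 15.00 36  c=3.67
23.00 15.00 36  c=3.70
23.75 15.00 36  c=3.81
24.50 15.00 36  c=4.00
25.25 15.00 36  c=4.27
26.00 15.00 36  c=4.60
26.75 15.00 36  c=4.98
27.50 15.00 36  c=5.42
28.25 15.00 36  c=5.90
29.00 15.00 36  c=6.41
29.75 15.00 36  c=6.95
30.50 15.00 36  c=7.52
31.25 15.00 36  c=8.11
32.00 15.00 36  c=8.72
32.75 15.00 36  c=9.32
33.50 15.00 36  c=9.93
```

Run:
```python
from h import *
s=cam('side');t=cam('top')
crop(s,296,195,60,45,13,'pics/s2.png')
crop(t,284,200,60,45,13,'pics/t2.png')
```

```text
(no output)
```

View pics/s2.png

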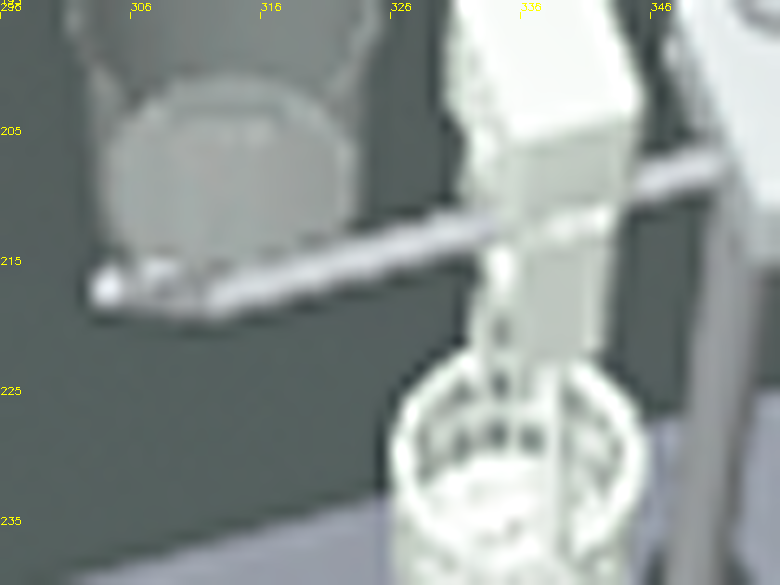

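View pics/t2.png

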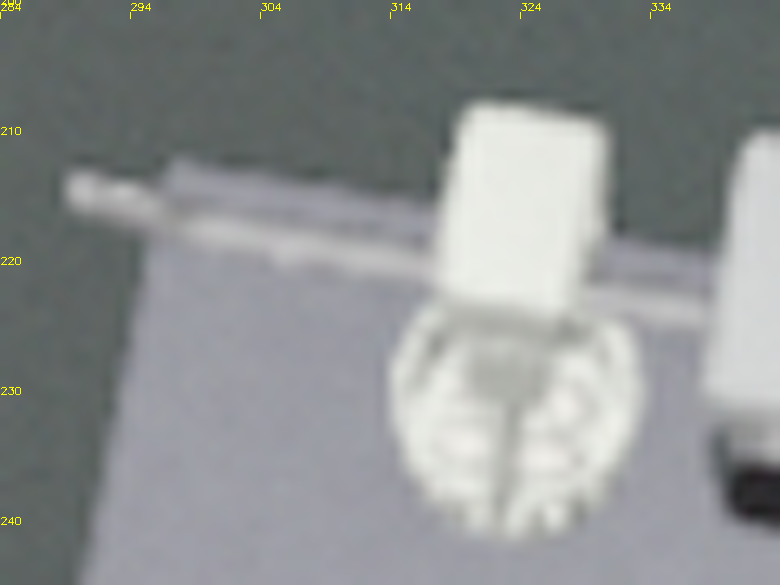

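Run:
```python
from h import *
s=cam('side');t=cam('top')
u=(296+107/13,195+288/13);v=(284+80/13,200+190/13)
print(tri(s,u,t,v),atz(s,u,.2005),atz(t,v,.2005))
a=(296+218/13,195+293/13);b=(284+165/13,200+222/13)
print('bend',tri(s,a,t,b),atz(s,a,.19),atz(t,b,.19))
# predicted
d=np.array([np.sin(np.radians(8.5)),np.cos(np.radians(8.5)),0])
for e in (atz(s,u,.2005)+atz(t,v,.2005))/2,:
  B=e-13.4e-3*d; B[2]=.19; print('B',B)
  for n,c,o in(('s',s,(296,195)),('t',t,(284,200))):
    barb=B+4.4e-3*d+[0,0,.0111]
    p=proj(c,[B,e,barb,B-.03*d]); print(n,(p-o)*13)
print('basket along', (np.array([.4988,.214,.19])-B)@d)
```

```text
(array([0.50856028, 0.27618536, 0.19969887]), np.float64(0.0005136611118774912)) [0.50793798 0.27617809 0.2005    ] [0.50856021 0.2763043  0.2005    ]
bend (array([0.50377361, 0.26306651, 0.19715433]), np.float64(0.0035333827954098706)) [0.50600254 0.26035793 0.19      ] [0.50674114 0.26476231 0.19      ]
B [0.50626845 0.26298838 0.19      ]
s [[200.16310803 298.55378565]
 [105.65595758 286.39126405]
 [168.20758745 267.70499924]
 [404.52202362 244.30577056]]
t [[177.24439817 225.61804857]
 [ 80.33139685 192.15831446]
 [142.59398049 202.34867346]
 [383.59769396 262.51736102]]
basket along -0.04955419640715276
```

```bash
python3 -m inch '{"delta_pos":[[0.3,-0.35,0.35],[0.6,-0.7,0.7],[0.9,-1,0.7],[0.9,-1,0.7],[0.9,-1,0.7]],"turn":[[0,0,-0.03],[0,0,-0.06],[0,0,-0.09],[0,0,-0.12],[0,0,-0.12]],"fingers":[1,1,1,1,1]}'
python3 -m inch '{"delta_pos":[[0.3,-0.35,0],[0.6,-0.7,0],[0.9,-1,0],[0.9,-1,0],[0.9,-1,0]],"turn":[[0,0,-0.03],[0,0,-0.06],[0,0,-0.09],[0,0,-0.12],[0,0,-0.12]],"fingers":[1,1,1,1,1]}'
```

```text
time: 0.92
ee_pos: [0.2455, 0.5036, 0.3048]
ee_rot: [[-0.59, -0.808, 0.002], [-0.808, 0.59, 0.005], [-0.005, 0.001, -1.0]]
contact_force: [-0.8, -0.7, 0.0]
grip_width: 0.0853
time: 1.33
ee_pos: [0.3341, 0.4042, 0.3015]
ee_rot: [[-0.845, -0.535, 0.0], [-0.535, 0.845, 0.0], [-0.0, 0.0, -1.0]]
contact_force: [0.1, -0.0, 0.2]
grip_width: 0.0852
```

```bash
python3 -m inch '{"delta_pos":[[0.25,-0.3,0],[0.5,-0.6,0],[0.8,-0.95,0],[0.8,-0.95,0],[0.8,-0.95,0]],"turn":[[0,0,-0.03],[0,0,-0.06],[0,0,-0.09],[0,0,-0.114],[0,0,-0.114]],"fingers":[1,1,1,1,1]}'
python3 -m inch '{"delta_pos":[[0.25,-0.3,0],[0.5,-0.6,0],[0.84,-0.95,0],[0.84,-0.95,0],[0.84,-0.95,0]],"turn":[[0,0,-0.03],[0,0,-0.06],[0,0,-0.09],[0,0,-0.113],[0,0,-0.113]],"fingers":[0.4,0,0,0,0]}' 20
python3 - <<'E'
from h import *
s=cam('side');t=cam('top')
o=status.observe();print(o['ee_pos'],np.degrees(np.arctan2(o['ee_rot'][1,0],o['ee_rot'][0,0])),o['grip_width'],o['contact_force'])
crop(s,280,130,110,100,7,'pics/s3.png')
crop(t,270,140,110,100,7,'pics/t3.png')
E
```

```text
time: 1.75
ee_pos: [0.4134, 0.3103, 0.3011]
ee_rot: [[-0.978, -0.208, -0.0], [-0.208, 0.978, -0.0], [0.0, 0.0, -1.0]]
contact_force: [-0.8, 1.0, 0.2]
grip_width: 0.0855
time: 2.17
ee_pos: [0.4975, 0.216, 0.3007]
ee_rot: [[-0.99, 0.143, -0.001], [0.143, 0.99, -0.0], [0.001, -0.0, -1.0]]
contact_force: [0.1, 0.6, -0.3]
grip_width: 0.0429
[0.49622909 0.2172902  0.30093029] 172.06957325305234 0.04238537843608939 [-0.09992466 -1.2342309   0.21638025]
```

View pics/s3.png

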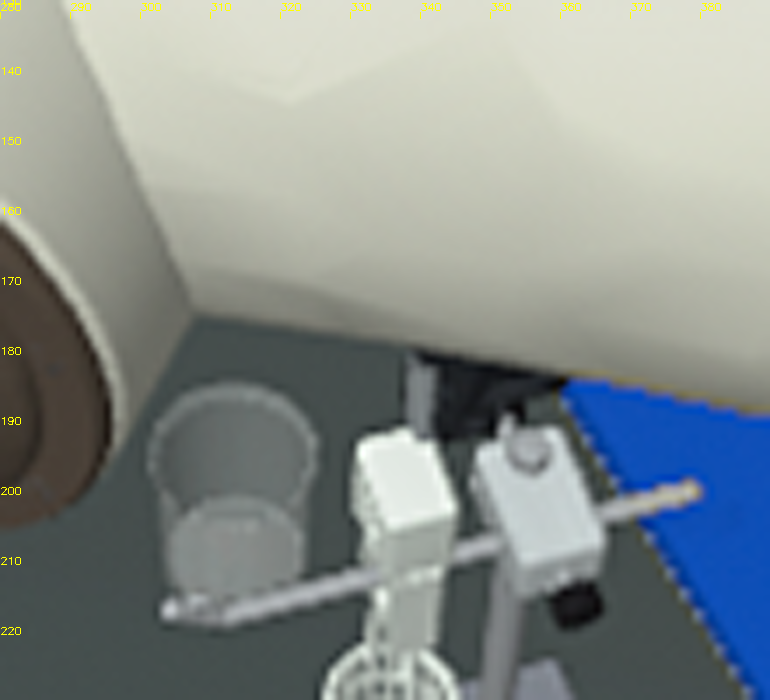

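View pics/t3.png

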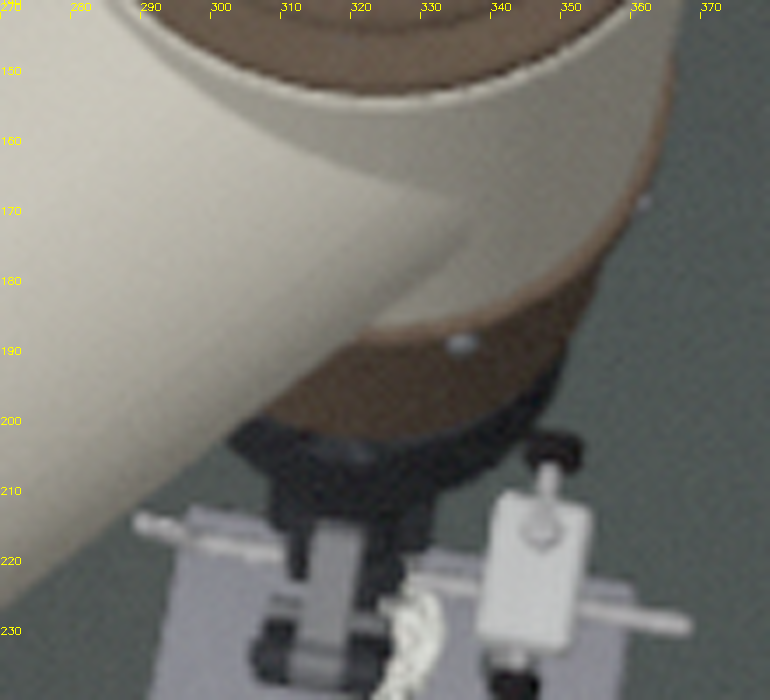

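```bash
for i in 1 2; do python3 -m inch '{"delta_pos":[[0,0,0],[0,0,0]],"turn":[[0,0,0],[0,0,0]],"fingers":[0.2,0.2]}' 20; done; python3 -c "
from h import *
for i in range(3):
  cam('top'); o=status.observe(); print(o['ee_pos'],np.degrees(np.arctan2(o['ee_rot'][1,0],o['ee_rot'][0,0])),o['contact_force'],o['wrist_torque'])"
```

```text
time: 2.43
ee_pos: [0.4958, 0.2175, 0.3014]
ee_rot: [[-0.99, 0.138, 0.0], [0.138, 0.99, 0.0], [-0.0, 0.0, -1.0]]
contact_force: [-0.2, -0.3, 0.1]
grip_width: 0.0511
time: 2.6
ee_pos: [0.4962, 0.2169, 0.3015]
ee_rot: [[-0.99, 0.14, 0.0], [0.14, 0.99, 0.0], [-0.0, 0.0, -1.0]]
contact_force: [-0.1, -0.6, -0.2]
grip_width: 0.0514
[0.49626156 0.21669496 0.30148675] 171.9030816559016 [-0.46019764 -0.27533134 -0.21511263] [-0.04096955  0.00436156  0.00769693]
[0.49636858 0.21651812 0.30144072] 171.8767393064516 [0.48021246 0.44868187 0.26809928] [-0.02616511 -0.02328896 -0.0092229 ]
[0.49644792 0.21637154 0.30142593] 171.8553441127209 [ 0.27079168  0.66517557 -0.05113733] [-0.06634964  0.02072277 -0.02960312]
```

```bash
python3 -m inch '{"delta_pos":[[0.02,-0.02,-0.15],[0.02,-0.02,-0.3],[0.02,-0.02,-0.45],[0.02,-0.02,-0.55],[0.02,-0.02,-0.6]],"turn":[[0,0,-0.002],[0,0,-0.002],[0,0,-0.002],[0,0,-0.002],[0,0,-0.002]],"fingers":[0.2,0.2,0.2,0.2,0.2]}' 20
python3 - <<'E'
from h import *
s=cam('side');t=cam('top')
o=status.observe();print(o['ee_pos'],np.degrees(np.arctan2(o['ee_rot'][1,0],o['ee_rot'][0,0])),o['grip_width'],o['contact_force'])
crop(s,280,130,110,100,7,'pics/s4.png')
crop(t,270,180,110,100,7,'pics/t4.png')
E
```

```text
time: 3.17
ee_pos: [0.498, 0.2137, 0.2398]
ee_rot: [[-0.989, 0.149, -0.002], [0.149, 0.989, -0.001], [0.002, -0.002, -1.0]]
contact_force: [0.1, -0.1, 0.6]
grip_width: 0.0516
[0.49842613 0.21381628 0.24060703] 171.44408694586716 0.05138844456067713 [ 0.35133553 -0.0034733  -0.38826297]
```

View pics/s4.png

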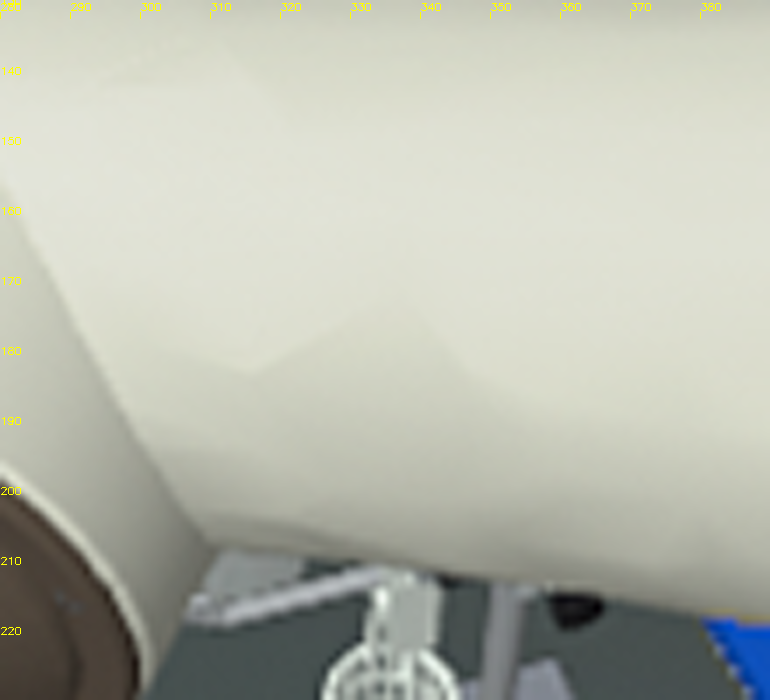

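View pics/t4.png

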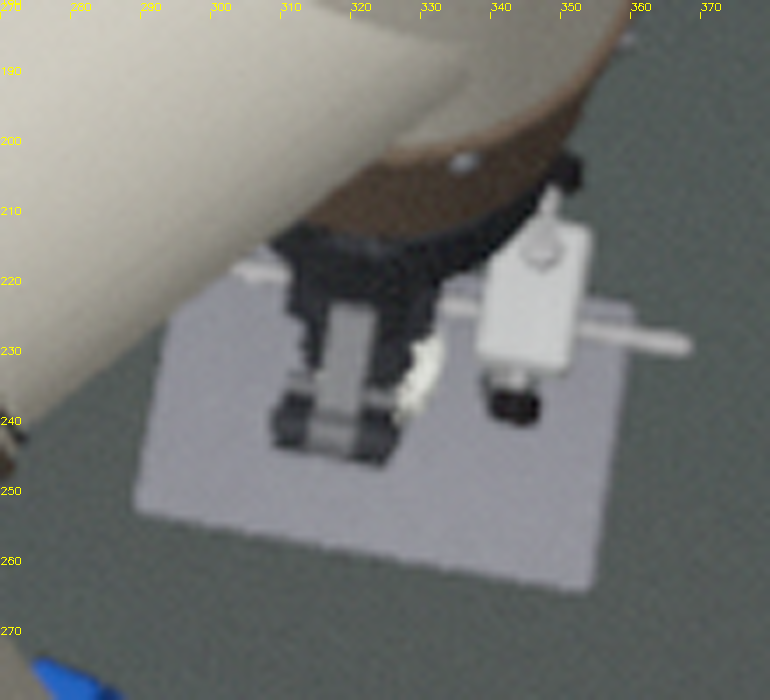

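```bash
python3 -m inch '{"delta_pos":[[0,0,-0.1],[0,0,-0.2],[0,0,-0.3],[0,0,-0.37],[0,0,-0.38]],"turn":[[0,0,0],[0,0,0],[0,0,0],[0,0,0],[0,0,0]],"fingers":[0.2,0.2,0.2,0.2,0.2]}' 20;  python3 -m inch '{"delta_pos":[[0,0,0],[0,0,0],[0,0,0],[0,0,0],[0,0,0]],"turn":[[0,0,0],[0,0,0],[0,0,0],[0,0,0],[0,0,0]],"fingers":[0,-0.1,-0.15,-0.2,-0.2]}' 20
python3 -c "
from rig import status
o=status.observe();print(o['ee_pos'],o['contact_force'],o['wrist_torque'])"
```

```text
time: 3.68
ee_pos: [0.4977, 0.2135, 0.2012]
ee_rot: [[-0.989, 0.149, -0.003], [0.149, 0.989, -0.002], [0.003, -0.002, -1.0]]
contact_force: [0.1, -0.5, 0.8]
grip_width: 0.0516
time: 4.1
ee_pos: [0.4988, 0.2142, 0.2038]
ee_rot: [[-0.989, 0.149, 0.001], [0.149, 0.989, 0.001], [-0.001, 0.001, -1.0]]
contact_force: [-0.9, 0.1, 0.3]
grip_width: 0.0343
[0.4988389  0.21420849 0.20375491] [-0.87376247  0.07195308  0.31806102] [-0.00135117 -0.01769127  0.03409636]
```

```bash
for i in 1 2; do python3 -m inch '{"delta_pos":[[0,0,0],[0,0,0],[0,0,0]],"turn":[[0,0,0],[0,0,0],[0,0,0]],"fingers":[-0.28,-0.34,-0.36]}' 20; done
python3 -c "
from rig import status
o=status.observe();print(o['ee_pos'],o['contact_force'],o['wrist_torque'],o['grip_width'])"
```

```text
time: 4.35
ee_pos: [0.4989, 0.2141, 0.2037]
ee_rot: [[-0.989, 0.149, 0.001], [0.149, 0.989, 0.0], [-0.001, 0.0, -1.0]]
contact_force: [1.2, 0.8, 1.1]
grip_width: 0.0278
time: 4.6
ee_pos: [0.4986, 0.214, 0.2033]
ee_rot: [[-0.989, 0.149, -0.0], [0.149, 0.989, -0.0], [0.0, -0.0, -1.0]]
contact_force: [-0.6, 0.4, 0.6]
grip_width: 0.0279
[0.49856092 0.21401023 0.20327289] [-0.56753749  0.40403806  0.60698247] [-0.04336309 -0.02301545  0.07059052] 0.02789333929304278
```

```bash
python3 -m inch '{"delta_pos":[[0,0,0],[0,0,0],[0,0,0],[0,0,0]],"turn":[[0,0,0],[0,0,0],[0,0,0],[0,0,0]],"fingers":[-0.6,-0.8,-1,-1]}' 45
cat > st.py <<'E'
from h import *
F=[];P=[];W=[]
o=status.observe()
d=np.array([np.sin(np.radians(8.5)),np.cos(np.radians(8.5)),0]);n=np.array([d[1],-d[0],0])
f=o['contact_force'];R=o['ee_rot'];p=o['ee_pos']
# tilt = angle of tool -z from vertical toward -d
b=-R[:,2]; tilt=np.degrees(np.arctan2(-b@d,b[2])); roll=np.degrees(np.arctan2(b@n,b[2]))
up=-R[:,2]
g=p-R[:,2]*.019   # grasp pt
B=np.array([.5063,.2630,.19])
import json,os
ref=json.load(open('ref.json')) if os.path.exists('ref.json') else None
print('t%.2f pos'%o['time'],np.round(p,4),'F d/n/z %.2f %.2f %.2f'%(f@d,f@n,f[2]),'tau',np.round(o['wrist_torque'],3),'w %.4f tilt %.2f roll %.2f yaw %.2f'%(o['grip_width'],tilt,roll,np.degrees(np.arctan2(R[1,0],R[0,0]))))
if ref:
    e=p+R@np.array(ref['eye_t'])
    r=(e-B)*1000; print('eye rel bend: x %.2f lat %.2f z %.2f'%(r@d,r@n,r[2]))
E
python3 st.py
```

```text
time: 4.93
ee_pos: [0.4986, 0.214, 0.2033]
ee_rot: [[-0.989, 0.149, -0.0], [0.149, 0.989, -0.0], [0.0, -0.0, -1.0]]
contact_force: [-1.7, -0.9, 0.8]
grip_width: 0.0274
t4.93 pos [0.4986 0.214  0.2033] F d/n/z -1.15 -1.57 0.80 tau [-0.032  0.12   0.024] w 0.0274 tilt -0.01 roll 0.01 yaw 171.44
```

```bash
echo '{"eye_t":[0,0,0.0173]}' > ref.json
python3 -m inch '{"delta_pos":[[0,0,0.01],[0,0,0.02],[0,0,0.03],[0,0,0.04],[0,0,0.04]],"turn":[[0,0,0],[0,0,0],[0,0,0],[0,0,0],[0,0,0]],"fingers":[-1,-1,-1,-1,-1]}' 45 >/dev/null; python3 st.py
python3 -m inch '{"delta_pos":[[0,0,0.0],[0,0,0.0]],"turn":[[0,0,0],[0,0,0]],"fingers":[-1,-1]}'; python3 st.py
```

```text
t5.35 pos [0.4987 0.2141 0.2075] F d/n/z 0.22 0.61 -0.66 tau [0.001 0.014 0.052] w 0.0274 tilt 0.01 roll -0.01 yaw 171.44
eye rel bend: x -49.48 lat -0.26 z 0.16
time: 5.52
ee_pos: [0.4986, 0.214, 0.2072]
ee_rot: [[-0.989, 0.149, -0.0], [0.149, 0.989, -0.0], [0.0, -0.0, -1.0]]
contact_force: [-0.5, 0.4, -0.7]
grip_width: 0.0276
t5.52 pos [0.4986 0.214  0.2072] F d/n/z 0.33 -0.52 -0.65 tau [-0.04   0.002 -0.003] w 0.0276 tilt -0.00 roll 0.01 yaw 171.44
eye rel bend: x -49.57 lat -0.37 z -0.06
```

```bash
python3 -m inch '{"delta_pos":[[0.006,0.04,0],[0.012,0.08,0],[0.018,0.12,0],[0.024,0.16,0],[0.03,0.198,0]],"turn":[[0,0,0],[0,0,0],[0,0,0],[0,0,0],[0,0,0]],"fingers":[-1,-1,-1,-1,-1]}' >/dev/null; python3 st.py
python3 -m inch '{"delta_pos":[[0.006,0.04,0],[0.012,0.08,0],[0.018,0.12,0],[0.024,0.16,0],[0.0296,0.198,0]],"turn":[[0,0,0],[0,0,0],[0,0,0],[0,0,0],[0,0,0]],"fingers":[-1,-1,-1,-1,-1]}' >/dev/null; python3 st.py
python3 -m inch '{"delta_pos":[[0,0,0.0],[0,0,0.0],[0,0,0]],"turn":[[0,0,0],[0,0,0],[0,0,0]],"fingers":[-1,-1,-1]}'>/dev/null; python3 st.py
```

```text
t5.93 pos [0.5017 0.2345 0.2072] F d/n/z 0.10 -0.47 -0.50 tau [ 0.033  0.008 -0.053] w 0.0274 tilt -0.00 roll 0.00 yaw 171.46
eye rel bend: x -28.89 lat -0.30 z -0.05
t6.35 pos [0.5047 0.2541 0.2073] F d/n/z -0.92 -0.21 -0.59 tau [-0.048  0.018  0.027] w 0.0275 tilt 0.00 roll 0.00 yaw 171.44
eye rel bend: x -9.04 lat -0.29 z 0.01
t6.60 pos [0.5045 0.2536 0.2073] F d/n/z 0.47 0.67 -0.71 tau [-0.027 -0.067 -0.023] w 0.0275 tilt -0.01 roll 0.01 yaw 171.44
eye rel bend: x -9.61 lat -0.36 z -0.03
```

```bash
Z='"turn":[[0,0,0],[0,0,0],[0,0,0],[0,0,0],[0,0,0]],"fingers":[-1,-1,-1,-1,-1]}'
python3 -m inch '{"delta_pos":[[0.002,0.015,0],[0.004,0.03,0],[0.006,0.042,0],[0.006,0.042,0],[0.006,0.042,0]],"turn":[[0,0,0],[0,0,0],[0,0,0],[0,0,0],[0,0,0]],"fingers":[-1,-1,-1,-1,-1]}' >/dev/null; python3 st.py
python3 -m inch '{"delta_pos":[[0.0015,0.01,0],[0.0015,0.01,0],[0.0015,0.01,0]],"turn":[[0,0,0],[0,0,0],[0,0,0]],"fingers":[-1,-1,-1]}' >/dev/null; python3 st.py
```

```text
t7.02 pos [0.5052 0.2579 0.2073] F d/n/z -0.10 0.37 -0.66 tau [-0.002 -0.003  0.026] w 0.0277 tilt -0.00 roll 0.00 yaw 171.44
eye rel bend: x -5.23 lat -0.30 z -0.00
t7.27 pos [0.5054 0.2588 0.2073] F d/n/z 0.24 -0.78 -0.76 tau [ 0.009 -0.014  0.011] w 0.0272 tilt -0.00 roll 0.00 yaw 171.44
eye rel bend: x -4.24 lat -0.32 z -0.01
```

```bash
python3 -m inch '{"delta_pos":[[0.001,0.007,0],[0.001,0.007,0],[0.001,0.007,0]],"turn":[[0,0,0],[0,0,0],[0,0,0]],"fingers":[-1,-1,-1]}' >/dev/null; python3 st.py
python3 -m inch '{"delta_pos":[[0.001,0.007,0],[0.001,0.007,0],[0.001,0.007,0]],"turn":[[0,0,0],[0,0,0],[0,0,0]],"fingers":[-1,-1,-1]}' >/dev/null; python3 st.py
python3 -m inch '{"delta_pos":[[0.001,0.005,0],[0.001,0.005,0],[0.001,0.005,0]],"turn":[[0,0,0],[0,0,0],[0,0,0]],"fingers":[-1,-1,-1]}' >/dev/null; python3 st.py
```

```text
t7.52 pos [0.5054 0.2593 0.2073] F d/n/z -1.86 0.20 -0.22 tau [-0.249  0.04   0.026] w 0.0278 tilt -0.03 roll 0.01 yaw 171.44
eye rel bend: x -3.77 lat -0.36 z -0.02
t7.77 pos [0.5054 0.2596 0.2073] F d/n/z -3.45 -0.27 -0.57 tau [-0.902 -0.012  0.003] w 0.0272 tilt -0.07 roll 0.03 yaw 171.43
eye rel bend: x -3.48 lat -0.39 z -0.04
t8.02 pos [0.5054 0.2599 0.2072] F d/n/z -5.57 0.09 0.11 tau [-1.568 -0.014 -0.008] w 0.0275 tilt -0.11 roll 0.04 yaw 171.43
eye rel bend: x -3.22 lat -0.44 z -0.10
```

```bash
python3 -m inch '{"delta_pos":[[-0.002,-0.015,0],[-0.004,-0.03,0],[-0.004,-0.03,0]],"turn":[[0,0,0],[0,0,0],[0,0,0]],"fingers":[-1,-1,-1]}' >/dev/null
sed -i 's/^B=.*/B=np.array([.5063,.2630,.19])-.9e-3*d/' st.py; python3 st.py
python3 - <<'E'
from plan import *
print(clear(-3.1,0,0),clear(-3,0,0))
from scipy.optimize import minimize_scalar
for th,xs in [(6,(-6,-5,-4)),(12,(-5,-4,-3)),(18,(-4,-3,-2)),(24,(-3,-2,-1)),(30,(-2,-1,0,1)),(36,(-1,0,1,2,3,4)),(38,(0,2,4,6,8,10,12,14,16,18,20,24))]:
    for x in xs:
        zs=np.arange(-2,18,.1);c=[clear(x,z,th) for z in zs];i=int(np.argmax(c));print(th,x,round(zs[i],1),round(c[i],2))
E
```

```text
t8.27 pos [0.5056 0.2586 0.2075] F d/n/z -0.63 -0.73 -1.63 tau [ 0.046 -0.03   0.009] w 0.0274 tilt 0.15 roll -0.06 yaw 171.44
eye rel bend: x -3.46 lat -0.03 z 0.21
0.0 -0.09999999999999964
6 -6 0.0 3.34
6 -5 0.2 2.99
6 -4 -0.2 2.04
12 -5 0.2 2.76
12 -4 0.3 2.87
12 -3 -0.4 2.13
18 -4 0.5 2.29
18 -3 0.7 2.41
18 -2 0.2 1.96
24 -3 1.0 1.87
24 -2 1.2 2.09
24 -1 0.7 1.66
30 -2 1.6 1.61
30 -1 1.8 1.87
30 0 3.0 1.37
30 1 4.0 1.04
36 -1 2.4 1.47
36 0 2.7 1.82
36 1 3.6 1.65
36 2 4.5 1.53
36 3 5.2 1.55
36 4 5.9 1.53
38 0 2.9 1.71
38 2 4.4 1.7
38 4 6.0 1.73
38 6 7.6 1.71
38 8 9.1 1.71
38 10 10.7 1.72
38 12 12.2 1.76
38 14 13.1 2.3
38 16 13.7 3.05
38 18 14.3 3.81
38 20 15.6 4.37
38 24 17.9 6.39
```

```bash
cat > go.py <<'E'
import sys
from h import *
from scipy.spatial.transform import Rotation as Ro
import json
d=np.array([np.sin(np.radians(8.5)),np.cos(np.radians(8.5)),0]);n=np.array([d[1],-d[0],0])
B=np.array([.5063,.2630,.19])-.9e-3*d
L=json.load(open('ref.json'))['eye_t'][2]
o=status.observe();p=o['ee_pos'];R=o['ee_rot']
for a in sys.argv[1:]:
    x,z,th=map(float,a.split(','))
    Rt=(Ro.from_rotvec(n*np.radians(th))*Ro.from_matrix(np.stack([-n,d,[0,0,-1]],1))).as_matrix()
    e=B+(x*d+z*np.array([0,0,1]))*1e-3
    tp=e-Rt[:,2]*L
    print(a,'delta',np.round((tp-p)/.1,3).tolist(),'turn',np.round(Ro.from_matrix(Rt@R.T).as_rotvec()/np.pi,4).tolist())
E
python3 -m inch '{"delta_pos":[[0,0,0],[0,0,0]],"turn":[[0,0,0],[0,0,0]],"fingers":[-1,-1]}' >/dev/null; python3 st.py; python3 go.py -- -5,.1,0  2>/dev/null || python3 go.py " -5,.1,0" " -5,.1,6" " -4.5,.2,9" " -4,.3,12" " -3,.7,18"
```

```text
t8.43 pos [0.5055 0.2584 0.2075] F d/n/z -0.98 0.20 -0.86 tau [ 0.019 -0.012  0.014] w 0.0275 tilt 0.07 roll -0.04 yaw 171.46
eye rel bend: x -3.71 lat -0.12 z 0.17
 -5,.1,0 delta [-0.001, -0.013, -0.001] turn [-0.0004, 0.0003, 0.0002]
 -5,.1,6 delta [-0.003, -0.031, -0.002] turn [0.0326, -0.0047, 0.0002]
 -4.5,.2,9 delta [-0.004, -0.035, -0.002] turn [0.0491, -0.0071, 0.0002]
 -4,.3,12 delta [-0.004, -0.038, -0.003] turn [0.0656, -0.0096, 0.0002]
 -3,.7,18 delta [-0.005, -0.046, -0.003] turn [0.0985, -0.0146, 0.0003]
```

```bash
python3 -m inch '{"delta_pos":[[-0.001,-0.013,0],[-0.002,-0.019,-0.001],[-0.002,-0.025,-0.002],[-0.003,-0.031,-0.002],[-0.003,-0.031,-0.002]],"turn":[[0,0,0],[0.011,-0.0016,0],[0.022,-0.0032,0],[0.0326,-0.0047,0],[0.0326,-0.0047,0]],"fingers":[-1,-1,-1,-1,-1]}' >/dev/null; python3 st.py;python3 -m inch '{"delta_pos":[[0,0,0],[0,0,0]],"turn":[[0,0,0],[0,0,0]],"fingers":[-1,-1]}' >/dev/null; python3 st.py; python3 go.py  " -5,.1,6" " -4.5,.2,9" " -4,.3,12" " -3,.7,18"
```

```text
t8.85 pos [0.5049 0.254  0.2074] F d/n/z 0.84 0.11 -1.00 tau [-0.259  0.057  0.02 ] w 0.0275 tilt 6.01 roll 0.02 yaw 171.37
eye rel bend: x -6.36 lat -0.11 z 0.24
t9.02 pos [0.5051 0.2547 0.2072] F d/n/z 0.06 -0.09 -0.52 tau [-0.213  0.068  0.007] w 0.0273 tilt 5.90 roll 0.01 yaw 171.45
eye rel bend: x -5.66 lat 0.06 z -0.01
 -5,.1,6 delta [0.0, 0.006, 0.001] turn [0.0005, -0.0002, 0.0003]
 -4.5,.2,9 delta [-0.0, 0.002, 0.001] turn [0.017, -0.0027, 0.0003]
 -4,.3,12 delta [-0.001, -0.001, 0.0] turn [0.0335, -0.0051, 0.0003]
 -3,.7,18 delta [-0.002, -0.009, -0.0] turn [0.0665, -0.0101, 0.0003]
```

```bash
python3 -m inch '{"delta_pos":[[0,0.004,0.001],[0,0.002,0.001],[0,0,0],[-0.001,-0.001,0],[-0.001,-0.001,0]],"turn":[[0.008,-0.0012,0],[0.017,-0.0026,0],[0.025,-0.0038,0],[0.0335,-0.005,0],[0.0335,-0.005,0]],"fingers":[-1,-1,-1,-1,-1]}' >/dev/null; python3 st.py;python3 -m inch '{"delta_pos":[[0,0,0],[0,0,0]],"turn":[[0,0,0],[0,0,0]],"fingers":[-1,-1]}' >/dev/null; python3 st.py; python3 go.py   " -4,.3,12" " -3.5,.5,15" " -3,.7,18"
```

```text
t9.43 pos [0.5047 0.2538 0.2073] F d/n/z 0.26 -0.07 -0.55 tau [-0.515  0.029 -0.037] w 0.0274 tilt 12.13 roll 0.03 yaw 171.36
eye rel bend: x -4.82 lat -0.22 z 0.34
t9.60 pos [0.505  0.2544 0.2072] F d/n/z 0.29 0.25 -1.33 tau [-0.472  0.094 -0.042] w 0.0276 tilt 12.03 roll 0.01 yaw 171.43
eye rel bend: x -4.18 lat -0.00 z 0.32
 -4,.3,12 delta [0.0, 0.002, -0.0] turn [-0.0002, -0.0001, 0.0004]
 -3.5,.5,15 delta [-0.0, -0.002, -0.0] turn [0.0163, -0.0026, 0.0004]
 -3,.7,18 delta [-0.001, -0.006, -0.001] turn [0.0328, -0.0051, 0.0004]
```

```bash
python3 -m inch '{"delta_pos":[[0,0.001,0],[0,0,0],[0,-0.002,0],[-0.001,-0.004,-0.001],[-0.001,-0.004,-0.001]],"turn":[[0.008,-0.0012,0],[0.0163,-0.0025,0],[0.0245,-0.0038,0],[0.0328,-0.005,0],[0.0328,-0.005,0]],"fingers":[-1,-1,-1,-1,-1]}' >/dev/null; python3 st.py;python3 -m inch '{"delta_pos":[[0,0,0],[0,0,0]],"turn":[[0,0,0],[0,0,0]],"fingers":[-1,-1]}' >/dev/null; python3 st.py; python3 go.py   " -3,.7,18" " -2.5,.95,21" " -2,1.2,24"
```

```text
t10.02 pos [0.5046 0.2537 0.2069] F d/n/z 0.64 0.20 -1.26 tau [-0.727  0.091  0.02 ] w 0.0279 tilt 18.07 roll 0.03 yaw 171.39
eye rel bend: x -3.23 lat -0.32 z 0.49
t10.18 pos [0.5049 0.2542 0.2071] F d/n/z -0.15 -0.08 -0.09 tau [-0.683  0.09  -0.016] w 0.0276 tilt 17.98 roll 0.00 yaw 171.46
eye rel bend: x -2.67 lat -0.10 z 0.60
 -3,.7,18 delta [0.0, -0.003, 0.001] turn [0.0001, -0.0001, 0.0002]
 -2.5,.95,21 delta [-0.0, -0.007, 0.0] turn [0.0166, -0.0026, 0.0002]
 -2,1.2,24 delta [-0.001, -0.01, -0.001] turn [0.033, -0.005, 0.0002]
```

```bash
python3 -m inch '{"delta_pos":[[0,-0.003,0.001],[0,-0.006,0.001],[0,-0.008,0],[-0.001,-0.01,-0.001],[-0.001,-0.01,-0.001]],"turn":[[0.008,-0.0012,0],[0.0165,-0.0025,0],[0.0245,-0.0038,0],[0.033,-0.005,0],[0.033,-0.005,0]],"fingers":[-1,-1,-1,-1,-1]}' >/dev/null; python3 st.py;python3 -m inch '{"delta_pos":[[0,0,0],[0,0,0]],"turn":[[0,0,0],[0,0,0]],"fingers":[-1,-1]}' >/dev/null; python3 st.py; python3 go.py   " -2,1.2,24" " -1.5,1.5,27" " -1,1.8,30"
```

```text
t10.60 pos [0.5046 0.2528 0.2067] F d/n/z 0.08 0.62 -0.39 tau [-0.975  0.108  0.042] w 0.0278 tilt 24.02 roll 0.03 yaw 171.41
eye rel bend: x -2.39 lat -0.23 z 0.88
t10.77 pos [0.5048 0.2533 0.2069] F d/n/z 0.57 -0.14 -0.30 tau [-0.939  0.165  0.045] w 0.0276 tilt 23.96 roll 0.00 yaw 171.48
eye rel bend: x -1.88 lat -0.10 z 1.14
 -2,1.2,24 delta [0.001, -0.001, 0.001] turn [0.0002, -0.0001, 0.0001]
 -1.5,1.5,27 delta [0.0, -0.005, -0.0] turn [0.0167, -0.0026, 0.0001]
 -1,1.8,30 delta [-0.0, -0.008, -0.002] turn [0.0332, -0.005, 0.0001]
```

```bash
python3 -m inch '{"delta_pos":[[0.001,-0.003,0.001],[0.001,-0.005,0],[0,-0.006,-0.001],[0,-0.008,-0.002],[0,-0.008,-0.002]],"turn":[[0.008,-0.0012,0],[0.0165,-0.0025,0],[0.0245,-0.0038,0],[0.033,-0.005,0],[0.033,-0.005,0]],"fingers":[-1,-1,-1,-1,-1]}' >/dev/null; python3 st.py;python3 -m inch '{"delta_pos":[[0,0,0],[0,0,0]],"turn":[[0,0,0],[0,0,0]],"fingers":[-1,-1]}' >/dev/null; python3 st.py; python3 go.py   " -1,1.8,30" " -.5,2.3,33" "0,2.8,36" "0.3,3.1,38"
```

```text
t11.18 pos [0.5046 0.2521 0.2064] F d/n/z 0.69 0.04 -0.70 tau [-1.181  0.168 -0.048] w 0.0275 tilt 30.00 roll 0.02 yaw 171.42
eye rel bend: x -1.53 lat -0.09 z 1.42
t11.35 pos [0.5048 0.2525 0.2068] F d/n/z 0.18 -0.27 -0.52 tau [-1.169  0.158  0.042] w 0.0271 tilt 29.97 roll -0.01 yaw 171.48
eye rel bend: x -1.03 lat 0.04 z 1.81
 -1,1.8,30 delta [-0.0, 0.0, -0.0] turn [0.0002, -0.0, 0.0001]
 -.5,2.3,33 delta [-0.001, -0.002, 0.0] turn [0.0167, -0.0025, 0.0001]
0,2.8,36 delta [-0.001, -0.005, -0.0] turn [0.0332, -0.0049, 0.0001]
0.3,3.1,38 delta [-0.001, -0.007, -0.001] turn [0.0441, -0.0066, 0.0001]
```

Smooth, no contact. Continue to 36–38°.

```bash
python3 -m inch '{"delta_pos":[[0,-0.001,0],[-0.001,-0.002,0],[-0.001,-0.004,0],[-0.001,-0.005,0],[-0.001,-0.007,-0.001]],"turn":[[0.008,-0.0012,0],[0.0165,-0.0025,0],[0.025,-0.0038,0],[0.033,-0.005,0],[0.044,-0.0066,0]],"fingers":[-1,-1,-1,-1,-1]}' >/dev/null; python3 st.py;python3 -m inch '{"delta_pos":[[0,0,0],[0,0,0]],"turn":[[0,0,0],[0,0,0]],"fingers":[-1,-1]}' >/dev/null; python3 st.py; python3 go.py  "0.3,3.1,38" "2,4.5,38" "4,6,38" "6,7.6,38"
python3 -c "
from h import *
crop(cam('side'),250,130,130,110,6,'pics/s5.png')"
```

```text
t11.77 pos [0.5046 0.2523 0.207 ] F d/n/z -0.33 -0.55 -1.25 tau [-1.423  0.184  0.037] w 0.0273 tilt 38.07 roll -0.00 yaw 171.55
eye rel bend: x 0.71 lat -0.12 z 3.34
t11.93 pos [0.5048 0.2514 0.2065] F d/n/z -0.83 -0.37 -1.01 tau [-1.431  0.203 -0.002] w 0.0275 tilt 37.94 roll -0.03 yaw 171.43
eye rel bend: x -0.17 lat 0.23 z 2.86
0.3,3.1,38 delta [-0.002, 0.005, 0.002] turn [0.0003, -0.0002, 0.0004]
2,4.5,38 delta [0.001, 0.022, 0.016] turn [0.0003, -0.0002, 0.0004]
4,6,38 delta [0.004, 0.041, 0.031] turn [0.0003, -0.0002, 0.0004]
6,7.6,38 delta [0.007, 0.061, 0.047] turn [0.0003, -0.0002, 0.0004]
```

View pics/s5.png

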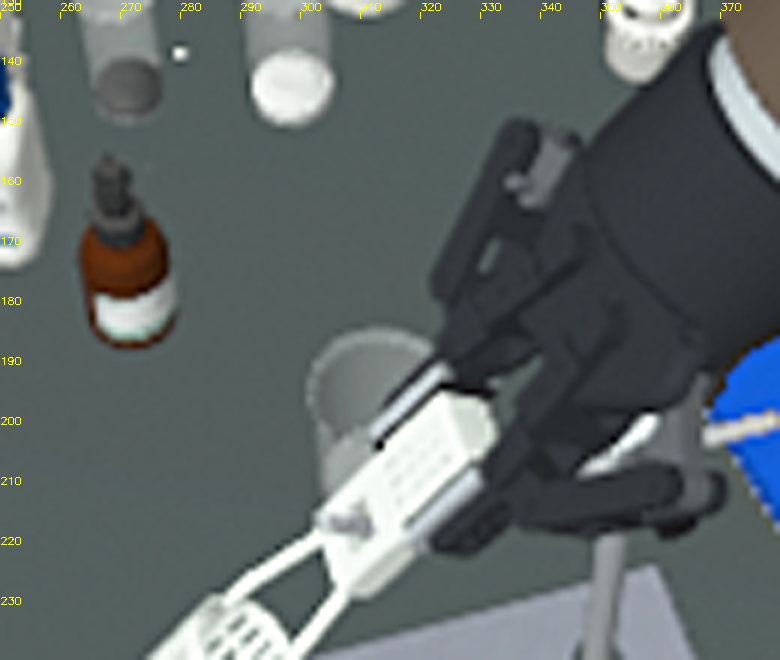

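Run:
```python
from h import *
import json
s=cam('side')
d=np.array([np.sin(np.radians(8.5)),np.cos(np.radians(8.5)),0]);n=np.array([d[1],-d[0],0])
o=status.observe();R=o['ee_rot'];e=o['ee_pos']+R[:,2]*.0173
u=R[:,1] # along basket x
up=-R[:,2]
print(u,d)
c=[e+6e-3*u+a*7e-3*n+b*7e-3*up for a,b in((1,1),(1,-1),(-1,-1),(-1,1))]
c2=[e+6e-3*u+a*14e-3*n+b*1e-3*up for a,b in((1,22),(1,-17),(-1,-17),(-1,22))]
crop(s,296,190,50,50,14,'pics/s6.png')
im=cv2.imread('pics/s6.png')
for q,col in((c,(0,0,255)),(c2,(0,200,0))):
    p=((proj(s,q)-[296,190]+.5)*14).astype(int); cv2.polylines(im,[p],True,col,1)
B=np.array([.5063,.2630,.19])-.9e-3*d
p=((proj(s,[B,B+13.4e-3*d+[0,0,.0105],B+4.4e-3*d+[0,0,.0111]])-[296,190]+.5)*14).astype(int); cv2.polylines(im,[p],False,(255,0,0),1)
cv2.imwrite('pics/s6.png',im)
```

```text
[0.1165864  0.77967178 0.61523941] [0.14780941 0.98901586 0.        ]
```

View pics/s6.png

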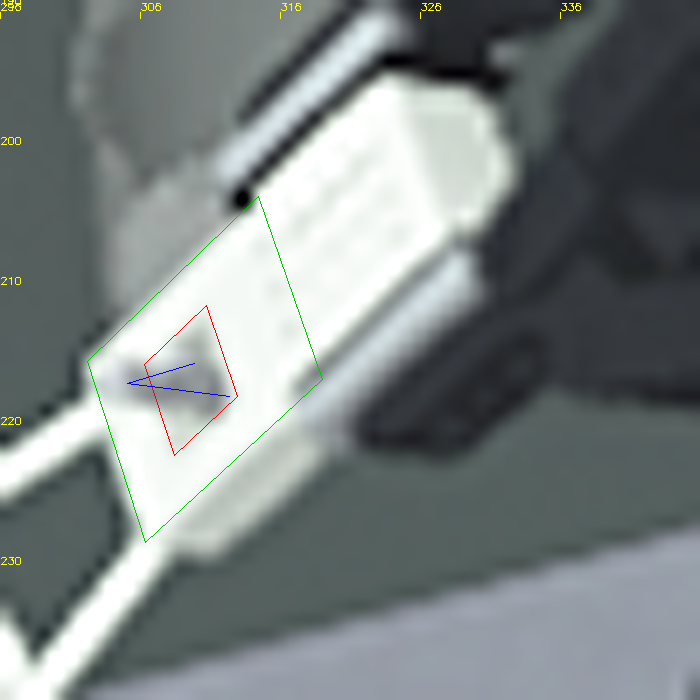

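```bash
python3 -m inch '{"delta_pos":[[-0.001,0.012,0.009],[0.001,0.022,0.016],[0.002,0.032,0.024],[0.004,0.041,0.031],[0.004,0.041,0.031]],"turn":[[0,0,0],[0,0,0],[0,0,0],[0,0,0],[0,0,0]],"fingers":[-1,-1,-1,-1,-1]}' >/dev/null; python3 st.py;python3 -m inch '{"delta_pos":[[0,0,0],[0,0,0]],"turn":[[0,0,0],[0,0,0]],"fingers":[-1,-1]}' >/dev/null; python3 st.py; python3 go.py  "4,6,38" "6,7.6,38" "8,9.1,38" "10,10.7,38"
```

```text
t12.45 pos [0.505  0.2561 0.21  ] F d/n/z -0.14 -0.69 -0.79 tau [-1.402  0.248 -0.01 ] w 0.0276 tilt 38.03 roll -0.02 yaw 171.49
eye rel bend: x 4.56 lat -0.24 z 6.39
t12.62 pos [0.5049 0.2558 0.2097] F d/n/z -0.44 -0.02 -1.34 tau [-1.464  0.215 -0.029] w 0.0272 tilt 38.02 roll -0.01 yaw 171.46
eye rel bend: x 4.19 lat -0.29 z 6.07
4,6,38 delta [0.003, -0.002, -0.001] turn [-0.0001, -0.0001, 0.0002]
6,7.6,38 delta [0.006, 0.017, 0.015] turn [-0.0001, -0.0001, 0.0002]
8,9.1,38 delta [0.009, 0.037, 0.03] turn [-0.0001, -0.0001, 0.0002]
10,10.7,38 delta [0.011, 0.057, 0.046] turn [-0.0001, -0.0001, 0.0002]
```

```bash
python3 -m inch '{"delta_pos":[[0.004,0.008,0.007],[0.006,0.017,0.015],[0.007,0.027,0.023],[0.009,0.037,0.03],[0.009,0.037,0.03]],"turn":[[0,0,0],[0,0,0],[0,0,0],[0,0,0],[0,0,0]],"fingers":[-1,-1,-1,-1,-1]}' >/dev/null; python3 st.py;python3 -m inch '{"delta_pos":[[0,0,0],[0,0,0]],"turn":[[0,0,0],[0,0,0]],"fingers":[-1,-1]}' >/dev/null; python3 st.py; python3 go.py  "8,9.1,38" "10,10.7,38" "12,12.2,38" "14,13.3,38"
```

```text
t13.03 pos [0.506  0.2597 0.213 ] F d/n/z -0.33 -0.55 -0.20 tau [-1.422  0.27   0.033] w 0.0272 tilt 38.04 roll -0.03 yaw 171.46
eye rel bend: x 8.21 lat 0.20 z 9.33
t13.20 pos [0.5058 0.2595 0.2127] F d/n/z -0.54 0.41 -1.78 tau [-1.422  0.216  0.039] w 0.0276 tilt 38.02 roll -0.01 yaw 171.46
eye rel bend: x 7.98 lat 0.04 z 9.07
8,9.1,38 delta [-0.0, 0.0, 0.0] turn [-0.0001, -0.0001, 0.0002]
10,10.7,38 delta [0.003, 0.02, 0.016] turn [-0.0001, -0.0001, 0.0002]
12,12.2,38 delta [0.006, 0.04, 0.031] turn [-0.0001, -0.0001, 0.0002]
14,13.3,38 delta [0.009, 0.06, 0.042] turn [-0.0001, -0.0001, 0.0002]
```

```bash
python3 -m inch '{"delta_pos":[[0.002,0.01,0.008],[0.003,0.02,0.016],[0.005,0.03,0.024],[0.006,0.04,0.031],[0.006,0.04,0.031]],"turn":[[0,0,0],[0,0,0],[0,0,0],[0,0,0],[0,0,0]],"fingers":[-1,-1,-1,-1,-1]}' >/dev/null; python3 st.py;python3 -m inch '{"delta_pos":[[0,0,0],[0,0,0]],"turn":[[0,0,0],[0,0,0]],"fingers":[-1,-1]}' >/dev/null; python3 st.py; python3 go.py  "12,12.2,38" "14,13.3,38" "16,14,38" "18,14.7,38" "21,16.1,38"
```

```text
t13.62 pos [0.5065 0.2637 0.2161] F d/n/z 0.05 -0.20 -1.22 tau [-1.446  0.248 -0.011] w 0.0274 tilt 38.04 roll -0.02 yaw 171.47
eye rel bend: x 12.28 lat 0.15 z 12.44
t13.78 pos [0.5064 0.2635 0.2158] F d/n/z -0.19 -0.27 -1.02 tau [-1.442  0.263  0.004] w 0.0276 tilt 38.02 roll -0.01 yaw 171.46
eye rel bend: x 12.04 lat 0.07 z 12.16
12,12.2,38 delta [-0.001, -0.0, 0.0] turn [-0.0001, -0.0001, 0.0002]
14,13.3,38 delta [0.002, 0.02, 0.011] turn [-0.0001, -0.0001, 0.0002]
16,14,38 delta [0.005, 0.039, 0.018] turn [-0.0001, -0.0001, 0.0002]
18,14.7,38 delta [0.008, 0.059, 0.025] turn [-0.0001, -0.0001, 0.0002]
21,16.1,38 delta [0.013, 0.089, 0.039] turn [-0.0001, -0.0001, 0.0002]
```

```bash
python3 -m inch '{"delta_pos":[[0.002,0.02,0.011],[0.005,0.039,0.018],[0.008,0.059,0.025],[0.013,0.089,0.039],[0.013,0.089,0.039]],"turn":[[0,0,0],[0,0,0],[0,0,0],[0,0,0],[0,0,0]],"fingers":[-1,-1,-1,-1,-1]}' >/dev/null; python3 st.py;python3 -m inch '{"delta_pos":[[0,0,0],[0,0,0]],"turn":[[0,0,0],[0,0,0]],"fingers":[-1,-1]}' >/dev/null; python3 st.py
python3 -c "
from plan import *
for x,z in((24,18),(30,22),(36,26),(45,32),(50,36)):print(x,z,clear(x,z,38))"; python3 go.py "36,26,38" "50,36,38"
```

```text
t14.20 pos [0.508  0.273  0.2201] F d/n/z 0.76 -0.13 -0.80 tau [-1.362  0.23   0.023] w 0.0275 tilt 38.05 roll -0.03 yaw 171.48
eye rel bend: x 21.67 lat 0.17 z 16.50
t14.37 pos [0.5077 0.2724 0.2197] F d/n/z -0.22 -0.32 -1.33 tau [-1.477  0.2    0.009] w 0.0275 tilt 38.02 roll 0.00 yaw 171.47
eye rel bend: x 21.09 lat -0.03 z 16.05
24 18 6.486036087218235
30 22 12.350089233201592
36 26 19.02874481867944
45 32 29.476547484536646
50 36 35.83599169140755
36,26,38 delta [0.022, 0.147, 0.1] turn [-0.0001, -0.0001, 0.0002]
50,36,38 delta [0.043, 0.286, 0.2] turn [-0.0001, -0.0001, 0.0002]
```

```bash
python3 -m inch '{"delta_pos":[[0.011,0.07,0.05],[0.022,0.147,0.1],[0.033,0.22,0.15],[0.045,0.3,0.21],[0.058,0.385,0.27]],"turn":[[0,0,0],[0,0,0],[0,0,0],[0,0,0],[0,0,0]],"fingers":[-1,-1,-1,-1,-1]}' >/dev/null; python3 st.py;python3 -m inch '{"delta_pos":[[0,0,0],[0,0,0]],"turn":[[0,0,0],[0,0,0]],"fingers":[-1,-1]}' >/dev/null; python3 st.py; python3 go.py "60,45,24" "60,45,10" "60,45,0"
python3 -c "
from h import *
crop(cam('side'),230,130,150,110,5,'pics/s7.png')"
```

```text
t14.78 pos [0.5137 0.3119 0.2476] F d/n/z 0.22 -0.46 -1.39 tau [-1.437  0.236 -0.037] w 0.0271 tilt 38.04 roll -0.02 yaw 171.48
eye rel bend: x 61.05 lat 0.09 z 44.00
t14.95 pos [0.5134 0.3117 0.2473] F d/n/z -0.35 -0.12 -1.43 tau [-1.444  0.281  0.027] w 0.0273 tilt 38.06 roll 0.00 yaw 171.54
eye rel bend: x 60.79 lat -0.15 z 43.68
60,45,24 delta [0.006, 0.028, 0.035] turn [-0.0772, 0.0117, -0.0002]
60,45,10 delta [0.012, 0.068, 0.047] turn [-0.1541, 0.0231, -0.0003]
60,45,0 delta [0.016, 0.097, 0.05] turn [-0.2091, 0.0313, -0.0003]
```

View pics/s7.png

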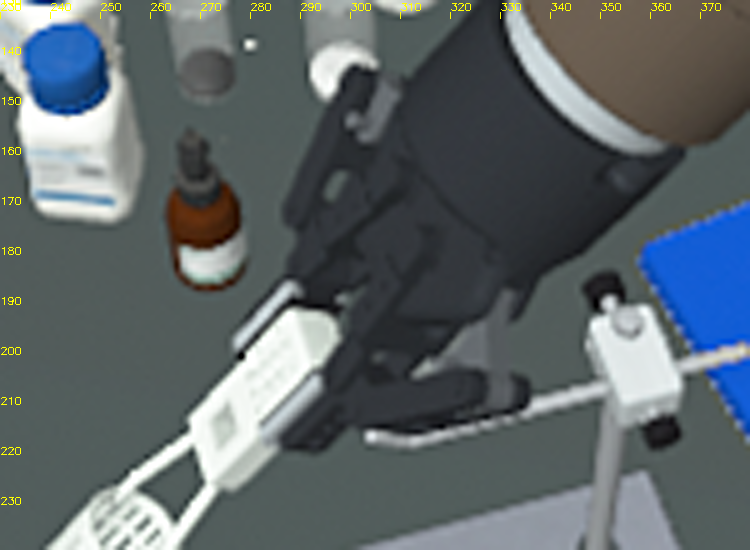

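```bash
python3 -m inch '{"delta_pos":[[0.001,0.006,0.03],[0.003,0.012,0.06],[0.004,0.02,0.09],[0.006,0.028,0.12],[0.008,0.036,0.14]],"turn":[[-0.015,0.0023,0],[-0.031,0.0047,0],[-0.046,0.007,0],[-0.062,0.0093,0],[-0.0772,0.0116,0]],"fingers":[-1,-1,-1,-1,-1]}' >/dev/null
python3 -m inch '{"delta_pos":[[0.001,0.008,0.02],[0.003,0.016,0.03],[0.004,0.024,0.04],[0.006,0.032,0.04],[0.006,0.04,0.04]],"turn":[[-0.015,0.0023,0],[-0.031,0.0047,0],[-0.046,0.007,0],[-0.062,0.0093,0],[-0.0772,0.0116,0]],"fingers":[-1,-1,-1,-1,-1]}' >/dev/null
python3 -m inch '{"delta_pos":[[0,0.01,0],[0,0.02,0],[0,0.03,0],[0,0.03,0],[0,0.03,0]],"turn":[[-0.015,0.0023,0],[-0.031,0.0047,0],[-0.045,0.0068,0],[-0.055,0.0083,0],[-0.055,0.0083,0]],"fingers":[-1,-1,-1,-1,-1]}' >/dev/null; python3 st.py; python3 go.py "60,60,0"
python3 - <<'E'
from h import *
s=cam('side');t=cam('top')
crop(s,230,130,150,110,5,'pics/s8.png')
crop(t,230,130,150,110,5,'pics/t8.png')
E
```

```text
t16.25 pos [0.5148 0.322  0.2635] F d/n/z -0.43 -0.52 -1.99 tau [ 0.022 -0.085 -0.023] w 0.0274 tilt -0.21 roll 0.09 yaw 171.49
eye rel bend: x 60.48 lat -0.33 z 56.20
60,60,0 delta [0.002, -0.006, 0.038] turn [0.0011, -0.0007, 0.0]
```

View pics/s8.png

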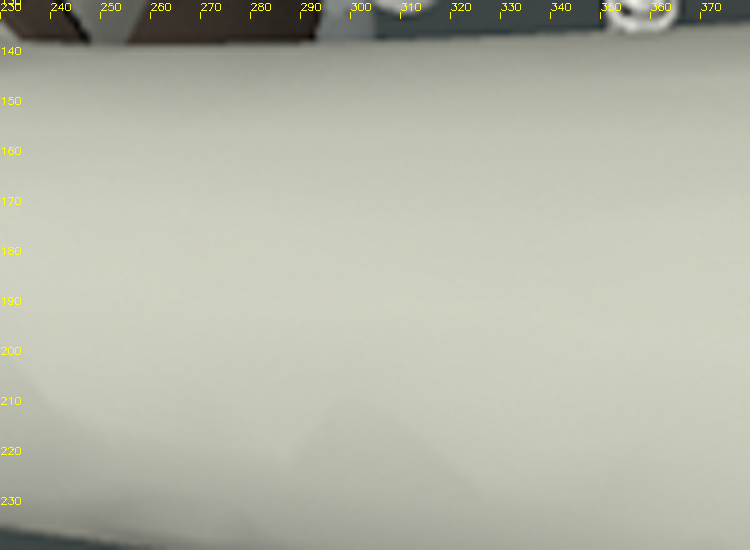

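View pics/t8.png

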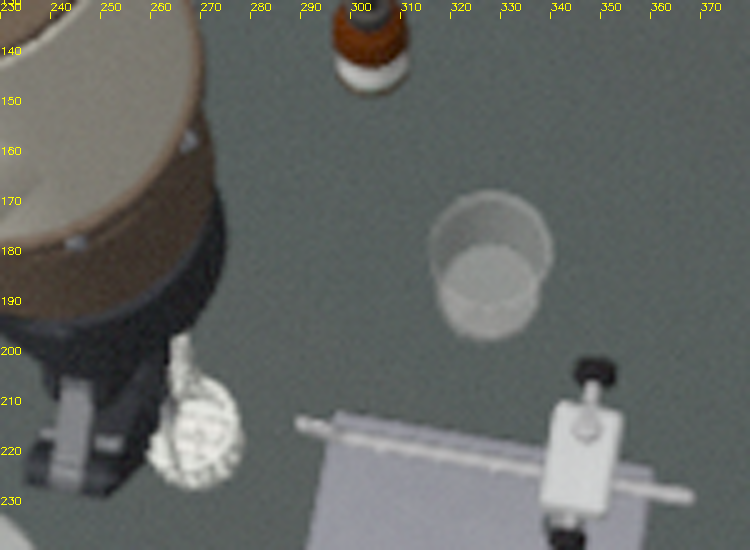

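Run:
```python
from h import *
a=np.linspace(0,2*np.pi,60)
for n,x0,y0,src in(('side',296,176,'pics/side0.png'),('top',308,160,'pics/top0.png')):
    c=cam(n);c['image']=cv2.imread(src)
    k=14;crop(c,x0,y0,50,50,k,'pics/b.png');im=cv2.imread('pics/b.png')
    for r,z in((27,68),(21,2)):
        P=[[.6214+r*1e-3*np.cos(q),.2076+r*1e-3*np.sin(q),z*1e-3] for q in a]
        cv2.polylines(im,[((proj(c,P)-[x0,y0]+.5)*k).astype(int)],True,(0,0,255),1)
    cv2.imwrite(f'pics/b_{n}.png',im)
```

```text
(no output)
```

View pics/b_side.png

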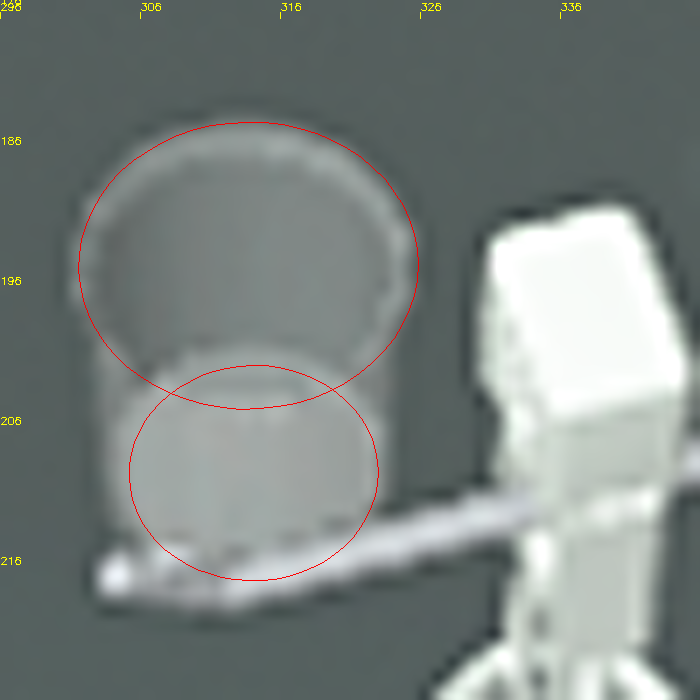

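View pics/b_top.png

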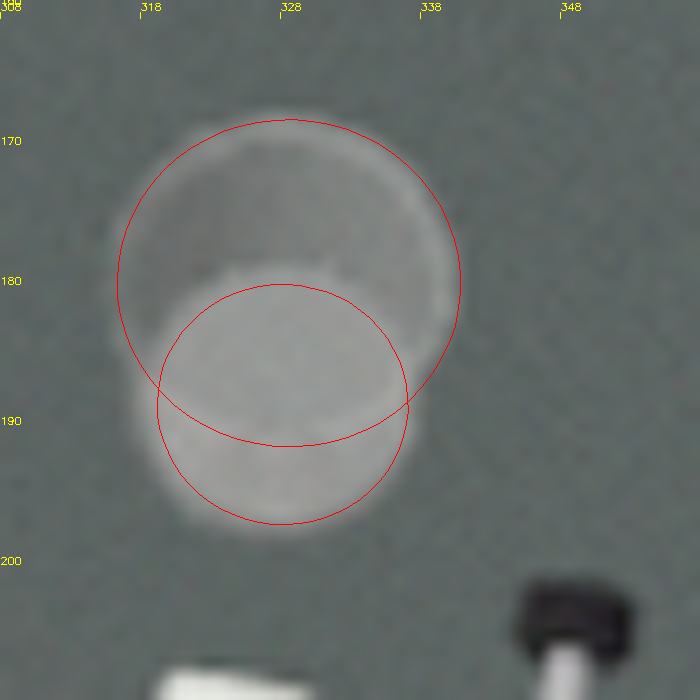

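```bash
python3 -m inch '{"delta_pos":[[0.12,0,0.02],[0.26,0,0.04],[0.4,0,0.04],[0.5,-0.03,0.04],[0.6,-0.1,0.04]],"turn":[[0.001,0,0],[0.001,0,0],[0.001,0,0],[0.001,0,0],[0.001,0,0]],"fingers":[-1,-1,-1,-1,-1]}' >/dev/null
python3 -m inch '{"delta_pos":[[0.12,-0.12,0],[0.24,-0.26,0],[0.36,-0.42,0],[0.43,-0.58,0],[0.46,-0.7,0]],"turn":[[0,0,0],[0,0,0],[0,0,0],[0,0,0],[0,0,0]],"fingers":[-1,-1,-1,-1,-1]}' >/dev/null;python3 st.py
python3 -m inch '{"delta_pos":[[0,-0.12,0],[0,-0.22,0],[0,-0.31,0],[0,-0.335,0],[0,-0.335,0]],"turn":[[0,0,0],[0,0,0],[0,0,0],[0,0,0],[0,0,0]],"fingers":[-1,-1,-1,-1,-1]}' >/dev/null
python3 -m inch '{"delta_pos":[[0,0,0],[0,0,0],[0,0,0]],"turn":[[0,0,0],[0,0,0],[0,0,0]],"fingers":[-1,-1,-1]}' >/dev/null;python3 st.py
python3 - <<'E'
from h import *
s=cam('side');t=cam('top')
crop(s,250,120,150,110,5,'pics/s9.png')
crop(t,250,110,150,110,5,'pics/t9.png')
E
```

```text
t17.28 pos [0.6217 0.2393 0.2684] F d/n/z -0.34 0.13 -1.22 tau [-0.018  0.005  0.075] w 0.0275 tilt 0.06 roll 0.08 yaw 171.35
eye rel bend: x -5.45 lat 117.62 z 61.09
t17.95 pos [0.6208 0.2086 0.2686] F d/n/z 0.36 -1.21 -1.19 tau [ 0.034 -0.02   0.028] w 0.0272 tilt 0.09 roll 0.05 yaw 171.49
eye rel bend: x -35.91 lat 121.30 z 61.35
```

View pics/s9.png

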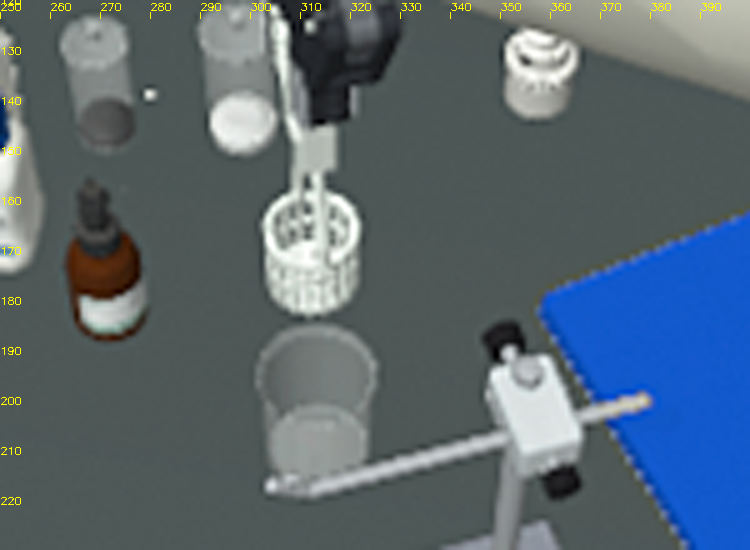

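View pics/t9.png

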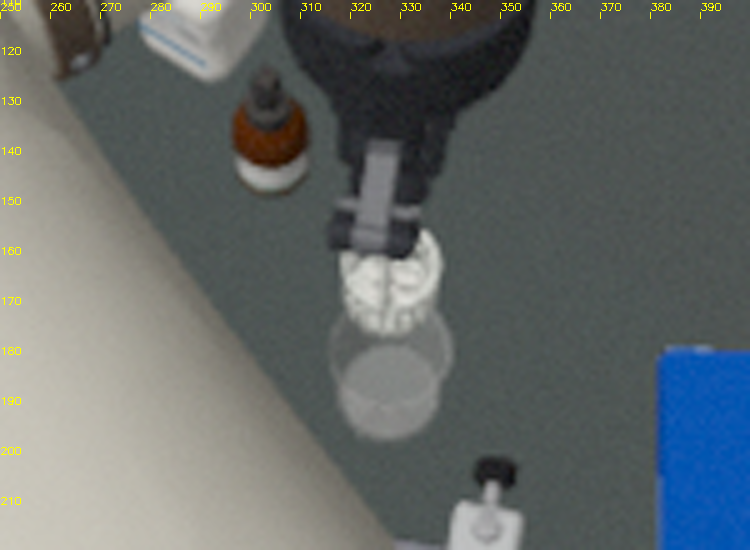

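Run:
```python
from h import *
a=np.linspace(0,2*np.pi,60)
p=status.observe()['ee_pos'];print(p)
ims=[]
for n,x0,y0 in(('side',298,155),('top',313,155)):
    c=cam(n);k=10
    crop(c,x0,y0,38,60,k,'pics/b.png');im=cv2.imread('pics/b.png')
    for r,z,x,y,col in((19,p[2]-.1233,p[0],p[1],(0,0,255)),(19,p[2]-.0873,p[0],p[1],(0,0,255)),(27,.068,.6214,.2084,(0,200,0)),(21,.002,.6214,.2084,(0,200,0))):
        P=[[x+r*1e-3*np.cos(q),y+r*1e-3*np.sin(q),z] for q in a]
        cv2.polylines(im,[((proj(c,P)-[x0,y0]+.5)*k).astype(int)],True,col,1)
    ims.append(im)
cv2.imwrite('pics/c9.png',np.hstack(ims)[:600])
```

```text
[0.62088992 0.20851108 0.2685737 ]
```

View pics/c9.png

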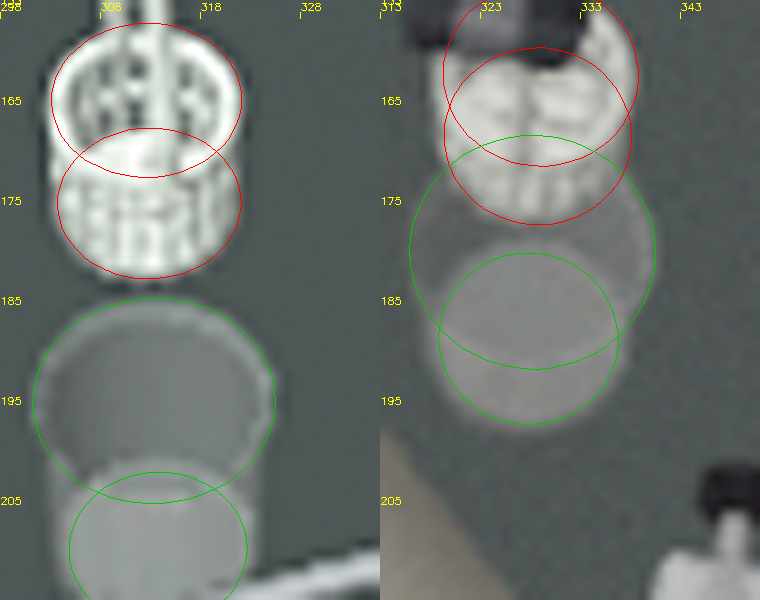

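```bash
python3 -m inch '{"delta_pos":[[0.005,0,-0.1],[0.005,0,-0.22],[0.005,0,-0.36],[0.005,0,-0.5],[0.005,0,-0.62]],"turn":[[0,0,0],[0,0,0],[0,0,0],[0,0,0],[0,0,0]],"fingers":[-1,-1,-1,-1,-1]}' >/dev/null
python3 -m inch '{"delta_pos":[[0,0,-0.06],[0,0,-0.1],[0,0,-0.1],[0,0,-0.1]],"turn":[[0,0,0],[0,0,0],[0,0,0],[0,0,0]],"fingers":[-1,-1,-1,-1]}' >/dev/null;python3 st.py
python3 - <<'E'
from h import *
s=cam('side');t=cam('top')
crop(s,270,140,100,90,6,'pics/s10.png')
crop(t,280,130,100,90,6,'pics/t10.png')
cv2.imwrite('pics/c10.png',cv2.resize(np.hstack([cv2.imread('pics/s10.png'),cv2.imread('pics/t10.png')]),(800,360)))
E
```

```text
t18.90 pos [0.6218 0.208  0.197 ] F d/n/z 0.65 -0.31 -0.85 tau [-0.016 -0.001  0.032] w 0.0272 tilt 0.09 roll 0.01 yaw 171.45
eye rel bend: x -36.38 lat 122.32 z -10.28
```

View pics/c10.png

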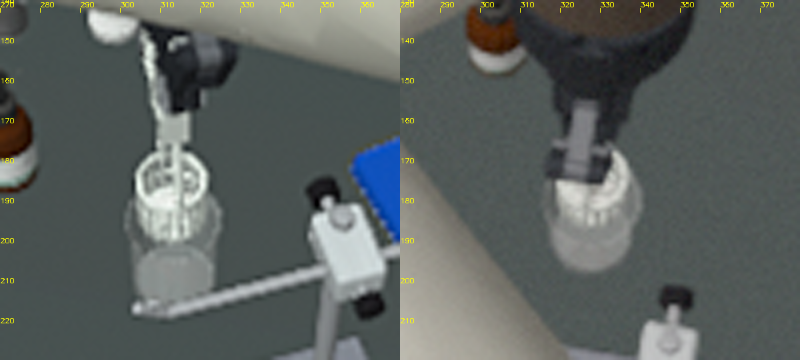

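```bash
python3 -m inch '{"delta_pos":[[0,0.003,-0.07],[-0.003,0.005,-0.16],[-0.003,0.005,-0.25],[-0.003,0.005,-0.34],[-0.003,0.005,-0.4]],"turn":[[0,0,0],[0,0,0],[0,0,0],[0,0,0],[0,0,0]],"fingers":[-1,-1,-1,-1,-1]}' >/dev/null;python3 st.py
python3 -m inch '{"delta_pos":[[0,0,-0.06],[0,0,-0.12],[0,0,-0.17],[0,0,-0.18],[0,0,-0.18]],"turn":[[0,0,0],[0,0,0],[0,0,0],[0,0,0],[0,0,0]],"fingers":[-1,-1,-1,-1,-1]}' >/dev/null;python3 st.py
python3 - <<'E'
from h import *
s=cam('side');t=cam('top')
crop(s,270,140,100,90,6,'pics/s10.png')
crop(t,280,130,100,90,6,'pics/t10.png')
cv2.imwrite('pics/c11.png',cv2.resize(np.hstack([cv2.imread('pics/s10.png'),cv2.imread('pics/t10.png')]),(800,360)))
E
```

```text
t19.42 pos [0.6206 0.2081 0.1547] F d/n/z 0.15 -0.06 -0.05 tau [-0.061 -0.084  0.036] w 0.0276 tilt 0.01 roll 0.15 yaw 171.44
eye rel bend: x -36.50 lat 121.09 z -52.56
t19.83 pos [0.621  0.2084 0.1382] F d/n/z 0.53 -0.16 -0.08 tau [ 0.046 -0.024  0.011] w 0.0274 tilt 0.05 roll 0.09 yaw 171.44
eye rel bend: x -36.16 lat 121.48 z -69.09
```

View pics/c11.png

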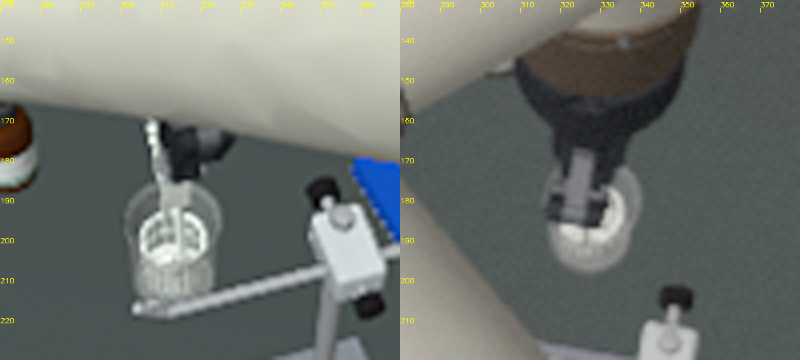

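```bash
python3 -m inch '{"delta_pos":[[0,0,-0.025],[0,0,-0.05],[0,0,-0.07],[0,0,-0.09],[0,0,-0.095]],"turn":[[0,0,0],[0,0,0],[0,0,0],[0,0,0],[0,0,0]],"fingers":[-1,-1,-1,-1,-1]}' >/dev/null;python3 st.py
for i in 1 2 3; do python3 st.py >/dev/null; done
python3 -m inch '{"delta_pos":[[0,0,-0.01],[0,0,-0.01],[0,0,-0.01]],"turn":[[0,0,0],[0,0,0],[0,0,0]],"fingers":[-1,-1,-1]}' >/dev/null;python3 st.py
python3 -m inch '{"delta_pos":[[0,0,-0.01],[0,0,-0.01],[0,0,-0.01]],"turn":[[0,0,0],[0,0,0],[0,0,0]],"fingers":[-1,-1,-1]}' >/dev/null;python3 st.py
```

```text
t20.35 pos [0.6209 0.2084 0.1287] F d/n/z -0.68 -0.71 -1.57 tau [-0.012 -0.007  0.004] w 0.0275 tilt 0.06 roll 0.09 yaw 171.44
eye rel bend: x -36.19 lat 121.39 z -78.63
t20.60 pos [0.6212 0.2085 0.1282] F d/n/z -0.40 -0.41 -1.37 tau [0.028 0.006 0.04 ] w 0.0274 tilt 0.08 roll 0.05 yaw 171.45
eye rel bend: x -36.04 lat 121.66 z -79.11
t20.85 pos [0.6212 0.2084 0.1272] F d/n/z 0.05 0.49 -1.67 tau [-0.022  0.017  0.016] w 0.0276 tilt 0.08 roll 0.05 yaw 171.44
eye rel bend: x -36.06 lat 121.67 z -80.11
```

```bash
python3 -m inch '{"delta_pos":[[0,0,-0.01],[0,0,-0.01],[0,0,-0.01]],"turn":[[0,0,0],[0,0,0],[0,0,0]],"fingers":[-1,-1,-1]}' >/dev/null;python3 st.py
python3 -m inch '{"delta_pos":[[0,0,-0.007],[0,0,-0.007],[0,0,-0.007]],"turn":[[0,0,0],[0,0,0],[0,0,0]],"fingers":[-1,-1,-1]}' >/dev/null;python3 st.py
python3 -m inch '{"delta_pos":[[0,0,-0.005],[0,0,-0.005],[0,0,-0.005]],"turn":[[0,0,0],[0,0,0],[0,0,0]],"fingers":[-1,-1,-1]}' >/dev/null;python3 st.py
```

```text
t21.10 pos [0.6211 0.2084 0.1261] F d/n/z -0.02 0.27 0.45 tau [-0.01  -0.034 -0.006] w 0.0272 tilt 0.08 roll 0.06 yaw 171.44
eye rel bend: x -36.11 lat 121.63 z -81.16
t21.35 pos [0.6212 0.2085 0.126 ] F d/n/z -0.59 -0.05 1.68 tau [-0.077  0.254 -0.041] w 0.0274 tilt 0.09 roll 0.03 yaw 171.45
eye rel bend: x -36.01 lat 121.74 z -81.32
t21.60 pos [0.6213 0.2085 0.126 ] F d/n/z -0.76 -2.09 6.32 tau [-0.136  0.762 -0.016] w 0.0274 tilt 0.10 roll 0.01 yaw 171.46
eye rel bend: x -35.96 lat 121.84 z -81.35
```

```bash
python3 -m inch '{"delta_pos":[[0,0,0.008],[0,0,0.008],[0,0,0.008]],"turn":[[0,0,0],[0,0,0],[0,0,0]],"fingers":[-1,-1,-1]}' 20 >/dev/null;python3 st.py
python3 -m inch '{"delta_pos":[[0,0,0],[0,0,0],[0,0,0],[0,0,0],[0,0,0]],"turn":[[0,0,0],[0,0,0],[0,0,0],[0,0,0],[0,0,0]],"fingers":[-0.35,-0.3,-0.25,-0.2,-0.1]}' 20 >/dev/null;python3 st.py
python3 -m inch '{"delta_pos":[[0,0,0],[0,0,0],[0,0,0],[0,0,0]],"turn":[[0,0,0],[0,0,0],[0,0,0],[0,0,0]],"fingers":[0,0.1,0.1,0.1]}' 20 >/dev/null;python3 st.py
python3 - <<'E'
from h import *
s=cam('side');t=cam('top')
crop(s,270,140,100,90,6,'pics/s10.png')
crop(t,280,130,100,90,6,'pics/t10.png')
cv2.imwrite('pics/c12.png',cv2.resize(np.hstack([cv2.imread('pics/s10.png'),cv2.imread('pics/t10.png')]),(800,360)))
E
```

```text
t21.85 pos [0.6213 0.2085 0.126 ] F d/n/z -0.29 -1.33 3.28 tau [-0.112  0.368 -0.026] w 0.0272 tilt 0.10 roll 0.03 yaw 171.45
eye rel bend: x -35.99 lat 121.79 z -81.29
t22.27 pos [0.6211 0.2084 0.1253] F d/n/z 0.17 -0.42 -0.44 tau [-0.031 -0.017  0.033] w 0.0382 tilt 0.07 roll 0.08 yaw 171.44
eye rel bend: x -36.13 lat 121.54 z -81.99
t22.60 pos [0.6212 0.2085 0.1258] F d/n/z 0.38 -0.32 0.27 tau [ 0.013  0.044 -0.058] w 0.0472 tilt 0.09 roll 0.05 yaw 171.44
eye rel bend: x -36.04 lat 121.67 z -81.50
```

View pics/c12.png

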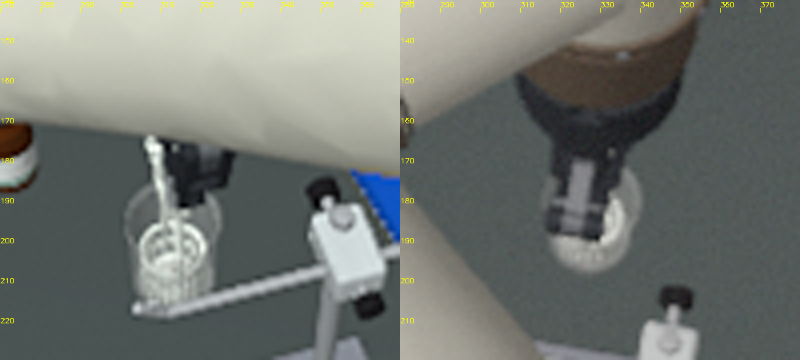

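Released, no force left. Retreat straight up and look.

```bash
python3 -m inch '{"delta_pos":[[0,0,0.05],[0,0,0.15],[0,0,0.3],[0,0,0.5],[0,0,0.7]],"turn":[[0,0,0],[0,0,0],[0,0,0],[0,0,0],[0,0,0]],"fingers":[0.1,0.1,0.1,0.1,0.1]}' 20 >/dev/null;python3 st.py
python3 -m inch '{"delta_pos":[[0,0.05,0.3],[0,0.15,0.6],[0,0.5,0.7],[0,0.9,0.7],[0,1,0.7]],"turn":[[0,0,0],[0,0,0],[0,0,0],[0,0,0],[0,0,0]],"fingers":[0.1,0.1,0.1,0.1,0.1]}' 20 >/dev/null
python3 -m inch '{"delta_pos":[[-0.2,0.3,0],[-0.4,0.6,0],[-0.6,0.9,0],[-0.8,1,0],[-0.8,1,0]],"turn":[[0,0,0],[0,0,0],[0,0,0],[0,0,0],[0,0,0]],"fingers":[0.1,0.1,0.1,0.1,0.1]}' 20 >/dev/null;python3 st.py
python3 - <<'E'
from h import *
s=cam('side');t=cam('top')
cv2.imwrite('pics/sf.png',s['image'])
crop(s,280,160,80,75,8,'pics/s10.png')
crop(t,290,150,80,75,8,'pics/t10.png')
cv2.imwrite('pics/c13.png',cv2.resize(np.hstack([cv2.imread('pics/s10.png'),cv2.imread('pics/t10.png')]),(800,375)))
E
```

```text
t23.12 pos [0.6212 0.2084 0.1974] F d/n/z -0.17 -0.03 0.07 tau [ 0.015 -0.045 -0.005] w 0.0471 tilt 0.08 roll 0.03 yaw 171.45
eye rel bend: x -36.10 lat 121.69 z -9.90
t23.95 pos [0.5379 0.4113 0.2666] F d/n/z -0.27 -0.53 0.09 tau [-0.047  0.012 -0.052] w 0.0467 tilt 0.12 roll 0.09 yaw 171.74
eye rel bend: x 152.23 lat 9.33 z 59.25
```

View pics/c13.png

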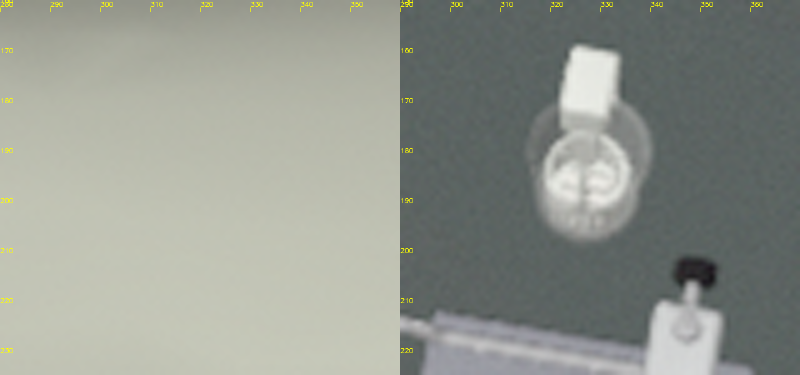

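View pics/sf.png

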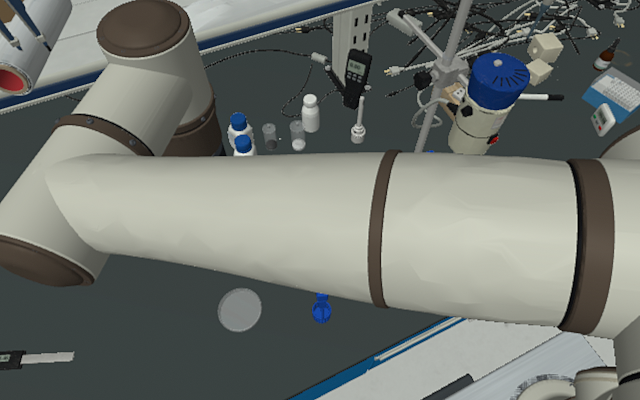

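```bash
python3 -m inch '{"delta_pos":[[-0.3,0.25,0.1],[-0.6,0.5,0.2],[-0.9,0.75,0.3],[-1,1,0.3],[-1,1,0.3]],"turn":[[0,0,0],[0,0,0],[0,0,0],[0,0,0],[0,0,0]],"fingers":[0.1,0.1,0.1,0.1,0.1]}' >/dev/null
python3 -m inch '{"delta_pos":[[-0.3,0.3,0],[-0.6,0.6,0],[-0.9,0.9,0],[-1,1,0],[-1,1,0]],"turn":[[0,0,0],[0,0,0],[0,0,0],[0,0,0],[0,0,0]],"fingers":[0.1,0.1,0.1,0.1,0.1]}' >/dev/null;python3 st.py
python3 - <<'E'
from h import *
s=cam('side');t=cam('top')
cv2.imwrite('pics/tf2.png',t['image'])
crop(s,250,130,110,100,6,'pics/sf2.png')
E
```

```text
t24.88 pos [0.3397 0.6102 0.2949] F d/n/z -0.07 0.67 0.53 tau [-0.054 -0.01   0.036] w 0.0468 tilt 0.04 roll 0.07 yaw 171.60
eye rel bend: x 319.63 lat -216.13 z 87.56
```

View pics/sf2.png

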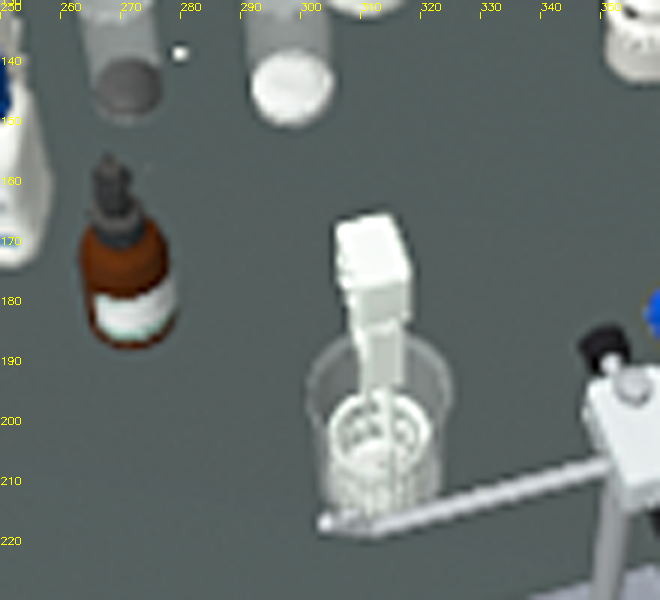

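View pics/tf2.png

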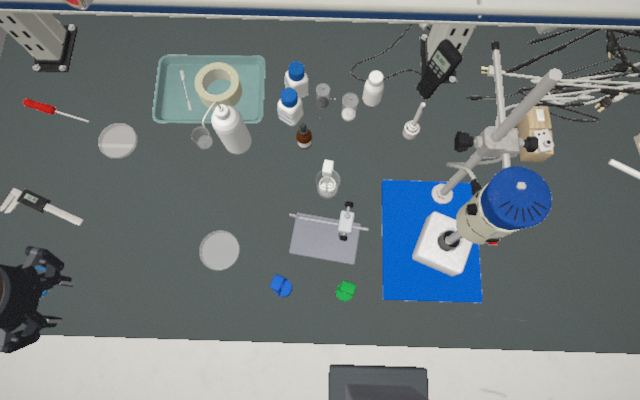

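The basket stands upright in the beaker, around (312,200) in the side view. The dropper bottle, around (304,137) in the top view, has not moved. The arm is clear of everything.

```bash
python3 -c "
from rig import r
print(r.hand_in())"
```

```text
the job is handed in; nothing more can be done
None
```

The basket is off the hook and standing upright on the floor of the beaker. It is released, and the job was handed in at about 25 s of the 72 s allowed.

**On the hook:** I gripped the basket across its grip, raised it 4 mm and slid it out along the rod. I then felt for the barb; the measured push reached about 5.6 N at its strongest before I backed off. That contact put the bend 0.9 mm nearer than the cameras had suggested. I tilted the basket in steps to 38° round the bend and eased it out over the barb. Forces there stayed at noise level apart from the basket's own weight.

**In the beaker:** I lowered it slowly. The floor contact rose to 6.3 N on the last small step, more than I intended, so I eased off to about 3 N before opening the fingers.

**Last checks:**
- Both cameras show the basket upright in the beaker.
- The top view shows what look like both stir bars in the cup. The picture is too coarse to tell them apart with certainty.
- The beaker and the dropper bottle are standing where they were.
- The gripper reads no contact and the arm is well clear.

None of the checks failed.

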